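# Open the spice mill for refilling

### The arm

A 6-joint arm with a two-finger parallel gripper is mounted at the origin on the work surface. World frame = base frame: x ahead of the robot, y to its left, z up, the work surface at z = 0. Lengths are in mm, angles in degrees, forces in N, time in s.
With the tool pointing down it reaches from about 325 to 775 mm from the base axis. Payload 5.5 kg.
Tool frame: the origin (TCP) lies on the centre line of the jaws, within the pads' length; the fingertips stand 17 mm ahead of it and the grasp point (between the pads) lies 2 mm behind it; y points along the fingers, z is the direction in which the jaws open and shut, and the axes are right-handed (so a half turn about y gives the same grasp; the last joint's range is limited). The gripper opens to 85 mm and grips with 20 to 120 N. Pads are 22 mm wide; open, the fingers measure 114 mm over their backs; the gripper's body (76 mm by 85 mm) begins 54 mm behind the grasp point. The pads swing forward as they close: fully open they stand 13 mm farther back than shut.
Start: joints at [73.585, 5.22, 70.514, -0, 104.267, -3.249], TCP at [136.673, 584.241, 248.275] pointing down, gripper open.
Joint ranges: [-164.24, 164.24], [-49.07, 125.15], [9.68, 141.18], [-86.29, 266.29], [3.28, 154.24], [-151.56, 151.56]. Speed limits (degrees/s): [147.25, 147.25, 172.46, 180, 180, 180].

### API

Orientations are given as a 3x3 rotation matrix whose columns are the frame's x, y, z axes.
In Python, from rig import monitor, snapshot, camera_info, manip gives the robot as it stands.
- The arm moves only by the shell command python3 -m pendant 'ROWS'. ROWS is JSON, a list of rows, each an object of numbers: "grip": the finger opening in m, from 0 to 0.0854; "dx", "dy", "dz": the shift along the tool's x, y, z in m; "twist": the turn about the tool's y in degrees. A call has 1 to 20 rows; each row is the pose to reach, as a shift and turn from the pose commanded when the call began, along the tool's axes at that moment; what a row does not reach only later rows make up. A row lasts 1/12 s, in which the tool goes at most 41.7 mm and 7.16 degrees, less where a joint would pass 70% of its speed; a pose out of reach is approached as far as the arm can. A call with a gripper value outside its range is refused whole. The fingers move at their own pace and stop on an object; the grip force is fixed at half the most. Time passes only in rows, so rows that repeat a pose let the fingers close. It gives the time, the measured TCP pose, the force and the opening at its end, in the units of the state.
- monitor.observe(): the state, without advancing time (a new reading comes with each control period).
- snapshot(name): name is "scene" or "top"; returns the picture (384x512x3 uint8, red, green, blue); there is no depth.
- camera_info(name): a dict with "camera_matrix" (3x3 intrinsics, pixels), "k1" (the pictures are not rectified: a ray, as slopes to the right and down, at radius r is drawn at 1 + k1 r^2 times it, then the intrinsics apply), "camera_from_world" (4x4, takes a point from world to camera coordinates). Camera axes: x right, y down, z forward; pixel columns grow to the right and rows downward; lengths in mm; the calibration is good to about 2 mm. A picture is of the moment at which its call begins. camera_info takes no time and is no camera call.
- manip.sign_off(): hands the job in, once; it reports no verdict.
The state is a dict: "time": time; "q": joint angles; "qd": joint speeds; "joint_efforts": joint torques, N m; "tool_pos": TCP position; "eef_rot": TCP orientation; "force": force on the tool from outside, world axes, zero at the start; "moment": the same for the moment, N m; "gripper_width": finger opening in mm.
Only numpy, scipy, OpenCV 4.12 (cv2) and the standard library are available. Lean on these libraries where they do the work, as an engineer would, in place of code of your own. Each camera call takes 0.05 s, during which the arm holds its last target.

### The job

Unscrew the steel cap of the spice mill that leans in the wooden cradle: twist it anticlockwise, taking a fresh grip as often as needed, until the thread lets go, then lift it straight off. Set the cap down (do not drop it) the right way up, open side down, near the middle of the flat square wooden board and let go, without disturbing the other things on the bench.

Things in the scene. Friction and masses are not known exactly. Their poses are not given: they have to be found in the camera images.
- cap: Loose steel screw cap of the mill, 120 g: a round closed cap 56 mm in diameter and 32 mm high, with a solid ribbed crown (the top 14 mm, grip it there) above a hollow skirt 55 mm in diameter. Origin at the centre of its open underside; its z axis runs along the cap's axis out through the closed top, so the crown's middle is 25 mm and the top 32 mm along z. It starts screwed on the mill, leaning with it. A small raised line on the top marks its x axis.
- mill: The mill's cradle, fixed to the bench: a wooden foot 190 x 110 mm holding an amber glass body 72 mm in diameter. Origin at bench level near the middle of the foot (the foot reaches from -80 to +110 mm along x); z is up. The glass body, the screw neck and the cap on it all lean 30 degrees from vertical towards the -x axis of this body, i.e. roughly towards the robot: the neck's axis points along (-0.5, 0, 0.866) in this body's frame.
- neck (a point): Point on the neck's axis where the centre of the cap's underside sits when the cap is screwed home: at (-12, 0, 178) mm in the frame of mill, whose axes it shares (so its z is vertical, not the neck's axis). Below it along the axis come 18 mm of neck 45 mm in diameter, and then the glass shoulder, 48 widening to 72 mm in diameter.
- drive (a joint): How far the thread has been undone, rad: 0 screwed home, growing as the cap is turned anticlockwise (seen looking down on its top); the cap carries the drive bar in the neck round with it, with about 0.07 rad of play. The cap rises 1.2 mm per rad on its own. Turning takes about 0.3 N m throughout and the thread stays where it is left. The cap is held down until about 4.5 rad and lifts free beyond that; 5.0 is a hard stop.
- slab: Flat square board of light wood, 140 x 140 mm and 14 mm thick, fixed, origin at the centre of its underside, z up, edges along x and y.
- slab_top (a point): Centre of the board's top face.
- bowl: Loose bystander: small steel bowl, 76 mm wide and 40 mm high, origin under its centre.
- jam: Loose bystander: closed jam jar, 64 mm wide, 95 mm high, origin under its centre.
- jam2: Loose bystander: smaller closed jar, 56 mm wide, 80 mm high, origin under its centre.
- label_roll: Loose bystander: roll of paper labels standing on end, 64 mm wide, 40 mm high, origin under its centre.
- biscuit: Loose bystander: round jam biscuit lying flat, 50 mm wide, 8 mm thick, origin under its centre.
- brush: Loose bystander: pastry brush lying along its x axis.
- spoon: Loose bystander: spoon lying along its x axis.
Things that resemble listed ones, but are neither listed nor needed, are in the scene too. There is more than one size of the slab; the one meant has the size given above.

How it is judged:
By the outcome, as a careful person would: the job done as asked, in the order asked, and still so for the second after the job is handed in, with the robot touching nothing.
It also fails if it takes over 72 s, if anything falls off the work surface, if the arm or the gripper's body presses on something with over 40 N, if the wrist force passes 120 N, or if a joint passes its speed limit or range.

## Working session

There is one attempt and no reset: what is moved stays moved. The work goes in short steps, Python scripts to look and compute and a shell command to move; the robot and the scene stay as the last step left them, time stands still between calls to the robot, and variables do not carry over. Pictures are saved under pics/ and viewed, and the job is handed in when it is done.

```bash
mkdir -p pics; ls
python3 - <<'E'
from rig import monitor, snapshot, camera_info
import cv2
for n in("scene","top"):
    im=snapshot(n); cv2.imwrite(f"pics/{n}0.png",im[:,:,::-1]); 
    print(n,camera_info(n))
s=monitor.observe(); print(s)
E
```

```text
pics
scene {'camera_matrix': array([[417.50522104,   0.        , 254.0563157 ],
       [  0.        , 417.50522104, 197.73561876],
       [  0.        ,   0.        ,   1.        ]]), 'k1': -0.07750371699732449, 'camera_from_world': array([[-8.46783073e-01,  5.31917791e-01, -4.67875982e-03,
         4.52969529e+02],
       [ 2.93637126e-01,  4.60083404e-01, -8.37914375e-01,
        -6.53808245e+01],
       [-4.43548943e-01, -7.10905567e-01, -5.45781650e-01,
         1.52533699e+03],
       [ 0.00000000e+00,  0.00000000e+00,  0.00000000e+00,
         1.00000000e+00]])}
top {'camera_matrix': array([[348.75355667,   0.        , 247.98411609],
       [  0.        , 348.75355667, 191.36392267],
       [  0.        ,   0.        ,   1.        ]]), 'k1': -0.016766391179888693, 'camera_from_world': array([[-2.73673802e-03, -9.99988893e-01, -3.83719014e-03,
         1.13504119e+01],
       [-9.92480380e-01,  3.18572179e-03, -1.22362354e-01,
         5.64969620e+02],
       [ 1.22373219e-01,  3.47346222e-03, -9.92478075e-01,
         1.08429438e+03],
       [ 0.00000000e+00,  0.00000000e+00,  0.00000000e+00,
         1.00000000e+00]])}
{'time': 0.1, 'q': array([ 7.35837923e+01,  5.26085915e+00,  7.05756742e+01, -4.21900202e-04,
        1.04267342e+02, -3.25053721e+00]), 'qd': array([ 0.07187638, -0.07135901, -0.19342434, -0.04943424,  0.01289895,
        0.05788451]), 'joint_efforts': array([ 2.36943066e-03, -4.60213530e+01, -4.19220221e+01, -5.08148744e-06,
        1.05507459e-02,  4.14937801e-05]), 'tool_pos': array([136.61958757, 584.00696706, 247.23550158]), 'eef_rot': array([[ 9.73715111e-01, -5.05522298e-04,  2.27768800e-01],
       [-2.27769341e-01, -1.74107689e-03,  9.73713559e-01],
       [-9.56709225e-05, -9.99998357e-01, -1.81045536e-03]]), 'force': array([ 0.02195048, -0.5155384 , -0.97325856]), 'moment': array([ 0.01076444, -0.02764422, -0.00408524]), 'gripper_width': 85.2443520750013}
```

View pics/scene0.png

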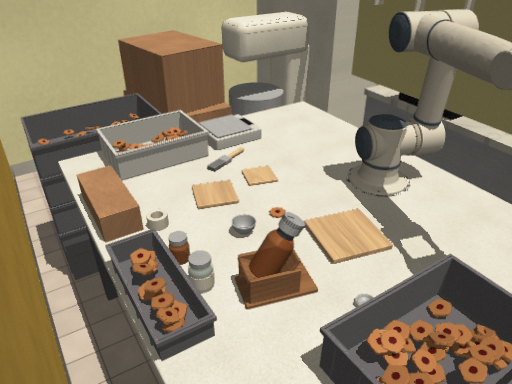

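View pics/top0.png

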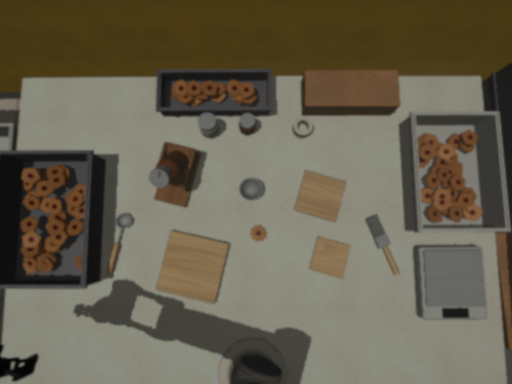

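The top view shows the mill at about (178,175) with its cap at (160,177). There are three boards, at (193,266), (320,196) and (330,257). Next I'll enlarge and measure them.

```bash
cat > h.py <<'E'
import numpy as np,cv2
from rig import camera_info,snapshot,monitor
def ray(n,u,v):
    c=camera_info(n);K=c["camera_matrix"];T=c["camera_from_world"]
    d=np.array([c["k1"],0,0,0,0])
    p=cv2.undistortPoints(np.array([[[u,v]]],float),K,d)[0,0]
    R=T[:3,:3];o=-R.T@T[:3,3];r=R.T@np.array([p[0],p[1],1]);return o,r/np.linalg.norm(r)
def onz(n,u,v,z):
    o,r=ray(n,u,v);return o+r*(z-o[2])/r[2]
def proj(n,P):
    c=camera_info(n);T=c["camera_from_world"]
    r,_=cv2.Rodrigues(T[:3,:3])
    return cv2.projectPoints(np.atleast_2d(np.array(P,float)),r,T[:3,3],c["camera_matrix"],np.array([c["k1"],0,0,0,0]))[0][:,0]
def tri(u1,u2):
    o,r=ray("scene",*u1);p,s=ray("top",*u2)
    A=np.stack([r,-s],1);t=np.linalg.lstsq(A,p-o,rcond=None)[0]
    a=o+r*t[0];b=p+s*t[1];return (a+b)/2,np.linalg.norm(a-b)
E
python3 - <<'E'
import cv2
a=cv2.imread("pics/top0.png");b=cv2.imread("pics/scene0.png")
def crop(im,x0,y0,w,h,k,n):
    cv2.imwrite(n,cv2.resize(im[y0:y0+h,x0:x0+w],None,fx=k,fy=k,interpolation=cv2.INTER_CUBIC))
crop(a,140,130,100,75,8,"pics/t_mill.png")
crop(b,225,200,100,75,8,"pics/s_mill.png"); crop(b,225,235,100,75,8,"pics/s_foot.png")
crop(a,280,160,100,75,8,"pics/t_b1.png");crop(a,280,220,100,75,8,"pics/t_b2.png")
crop(a,140,225,100,75,8,"pics/t_b3.png")
E
```

```text
(no output)
```

View pics/t_mill.png

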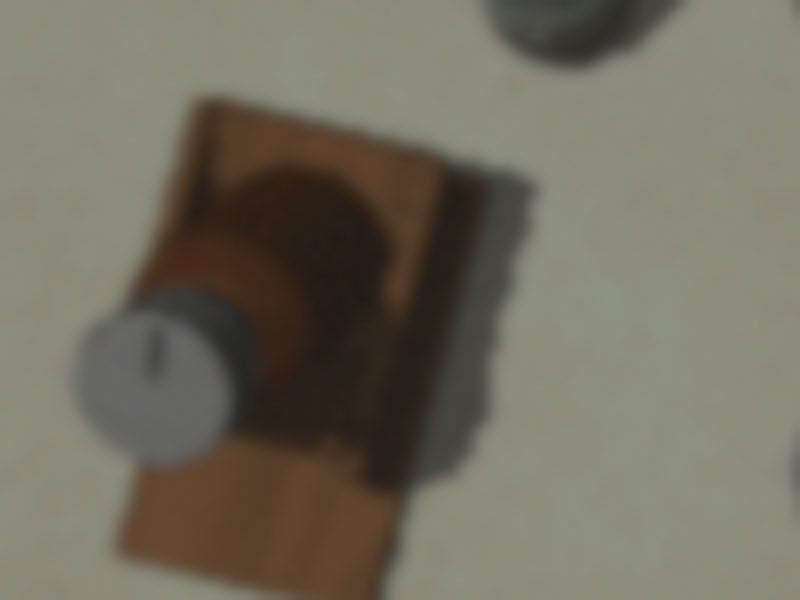

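View pics/s_mill.png

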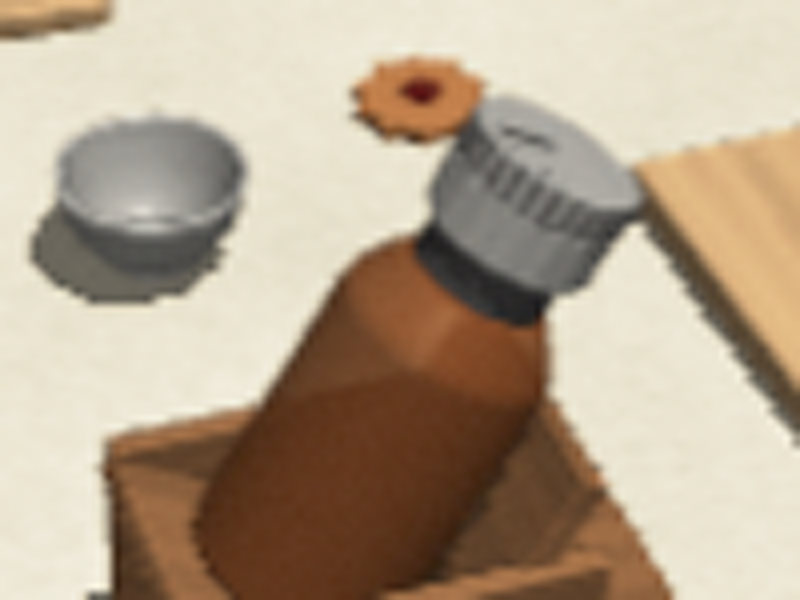

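View pics/s_foot.png

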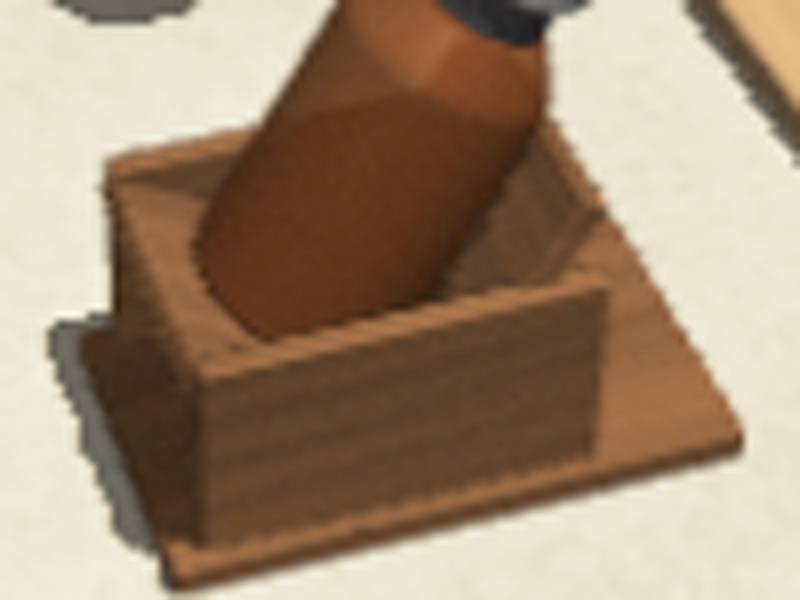

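View pics/t_b1.png

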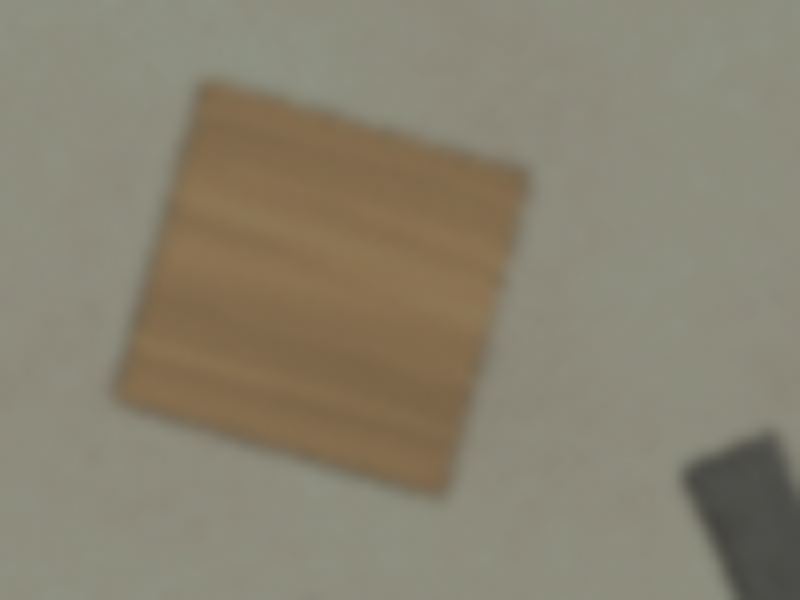

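View pics/t_b2.png

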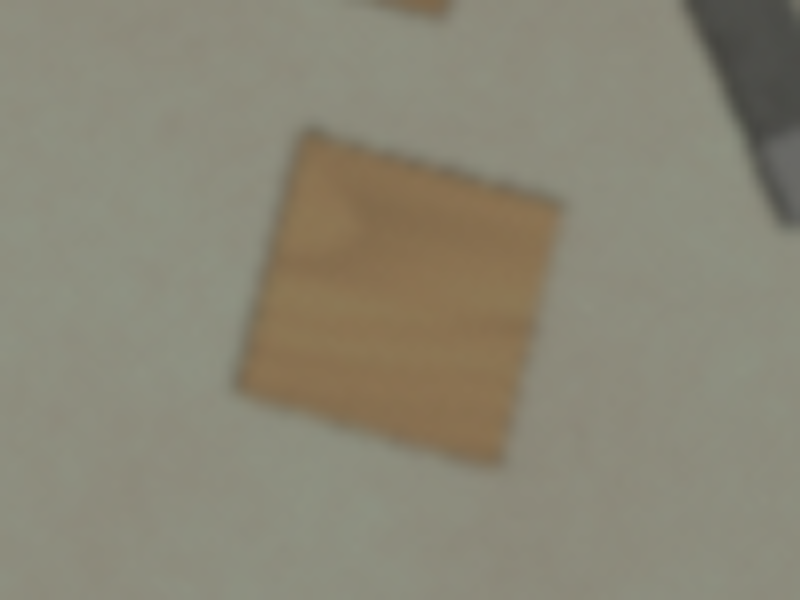

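View pics/t_b3.png

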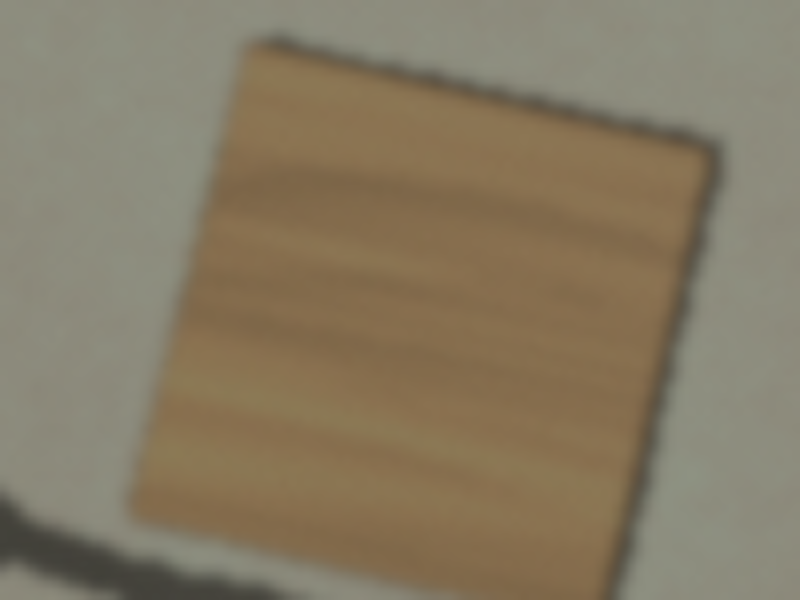

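Run:
```python
from h import *
np.set_printoptions(precision=1,suppress=True)
T=lambda x,y,c:(c[0]+(x+.5)/8-.5,c[1]+(y+.5)/8-.5)
b1=[onz("top",*T(x,y,(280,160)),14) for x,y in((205,80),(528,172),(446,493),(118,400))]
b1=np.array(b1);print("b1",b1[:,:2].tolist(),[np.linalg.norm(b1[i]-b1[i-1]) for i in range(4)],b1.mean(0), np.degrees(np.arctan2(*(b1[0]-b1[3])[[1,0]])))
print(proj("scene",b1))
f=np.array([onz("top",*T(x,y,(140,130)),12) for x,y in((118,550),(380,605))]);print("foot near corners",f,np.linalg.norm(f[1]-f[0]))
S=(225,235);g=np.array([onz("scene",*T(x,y,S),z) for x,y,z in((742,435,10),(170,580,5),(75,340,10))]);print(g,np.linalg.norm(g[1]-g[0]),np.linalg.norm(g[1]-g[2]))
print("captop",tri(T(558,147,(225,200)),T(154,388,(140,130))))
print("markerend", tri(T(500,128,(225,200)),T(157,325,(140,130))),tri(T(550,147,(225,200)),T(152,380,(140,130))))
for n,c in dict(bowl=(252,188),bis=(258,233),spoonend=(125,220),spoonh=(112,272),jam=(208,124),jam2=(248,123),brush=(382,240)).items(): print(n,onz("top",*c,15))
```

```text
b1 [[639.2961055815442, -178.85181708903662], [600.5847617028551, -310.5271618537061], [469.43833789807525, -272.5007947478863], [507.53433511552936, -140.5227060523151]] [np.float64(137.22348526839025), np.float64(137.24782170872038), np.float64(136.5481199872393), np.float64(137.36637470548723)] [ 554.2 -225.6   14. ] -16.2195579119931
[[197.8 206.4]
 [191.5 185.4]
 [229.2 179.8]
 [238.6 199.9]]
foot near corners [[545.9 316.5  12. ]
 [523.  208.6  12. ]] 110.23625101485233
[[543.9 316.3  10. ]
 [726.  266.5   5. ]
 [700.9 165.1  10. ]] 188.80609825143287 104.52784880556592
captop (array([581. , 252.2, 207.7]), np.float64(0.05249521124076995))
markerend (array([600.4, 248.7, 219.9]), np.float64(0.478181728009181)) (array([583.8, 252.4, 208.9]), np.float64(0.6503418430172487))
bowl [578.5  -3.4  15. ]
bis [432.3 -22.1  15. ]
spoonend [475.1 409.   15. ]
spoonh [309.6 444.3  15. ]
jam [795.2 143.1  15. ]
jam2 [798.1   9.1  15. ]
brush [ 408.5 -420.6   15. ]
```

```bash
cat > fit.py <<'E'
from h import *
from scipy.optimize import least_squares
T=lambda x,y,c:(c[0]+(x+.5)/8-.5,c[1]+(y+.5)/8-.5)
def fr(p):
    c,s=np.cos(p[2]),np.sin(p[2]);return np.array([[c,-s,0],[s,c,0],[0,0,1]]),np.array([p[0],p[1],0])
def W(p,P): R,o=fr(p);return np.array(P)@R.T+o
th=np.linspace(0,2*np.pi,361)
def circ(p,h,r):
    ax=np.array([-.5,0,.866]);e1=np.array([.866,0,.5]);e2=np.array([0,1,0])
    return W(p,np.array([-12,0,178])+ax*h+r*(np.cos(th)[:,None]*e1+np.sin(th)[:,None]*e2))
def res(p):
    r=[]
    q=proj("top",W(p,[[-80,55,p[3]],[-80,-55,p[3]]]))-[T(118,550,(140,130)),T(380,605,(140,130))]; r+=list(q.ravel())
    q=proj("scene",W(p,[[-80,55,0],[110,55,0]]))-[T(742,455,(225,235)),T(172,590,(225,235))]; r+=list(q.ravel())
    c=proj("top",circ(p,32,28)); a=T(72,308,(140,130));b=T(237,468,(140,130))
    r+=[c[:,0].min()-a[0],c[:,1].min()-a[1],c[:,0].max()-b[0],c[:,1].max()-b[1]]
    c=proj("scene",circ(p,32,28)); a=T(475,93,(225,200));b=T(645,212,(225,200))
    r+=[c[:,0].max()-b[0],c[:,1].min()-a[1]]
    return np.array(r)
E
python3 - <<'E'
from fit import *
np.set_printoptions(precision=2,suppress=True)
s=least_squares(res,[612,245,-.23,12],loss="soft_l1");p=s.x
print(p,np.degrees(p[2]));print(res(p))
R,o=fr(p);ax=R@[-.5,0,.866];nk=W(p,[-12,0,178]);print("axis",ax,"neck",nk,"crown",nk+25*ax,"top",nk+32*ax)
a=cv2.imread("pics/top0.png");b=cv2.imread("pics/scene0.png")
for im,n,(x0,y0) in((a,"top",(140,130)),(b,"scene",(225,210))):
    k=8;im=cv2.resize(im[y0:y0+75,x0:x0+100],None,fx=k,fy=k,interpolation=cv2.INTER_CUBIC)
    for L in (circ(p,32,28),circ(p,18,28),circ(p,0,27.5),W(p,[[-80,55,0],[110,55,0],[110,-55,0],[-80,-55,0],[-80,55,0]])):
        q=(proj(n,L)-[x0,y0]+.5)*k-.5
        cv2.polylines(im,[q.astype(np.int32)],False,(0,255,0),1)
    cv2.imwrite(f"pics/ov_{n}.png",im)
E
```

```text
[607.85 244.11  -0.25  10.42] -14.357113777500686
[-0.12  0.62 -0.58  1.96 -0.09  0.53 -0.16  1.46  0.98  0.47  0.13 -0.25
 -0.75 -0.02]
axis [-0.48  0.12  0.87] neck [596.22 247.09 178.  ] crown [584.12 250.19 199.65] top [580.72 251.06 205.71]
```

View pics/ov_top.png

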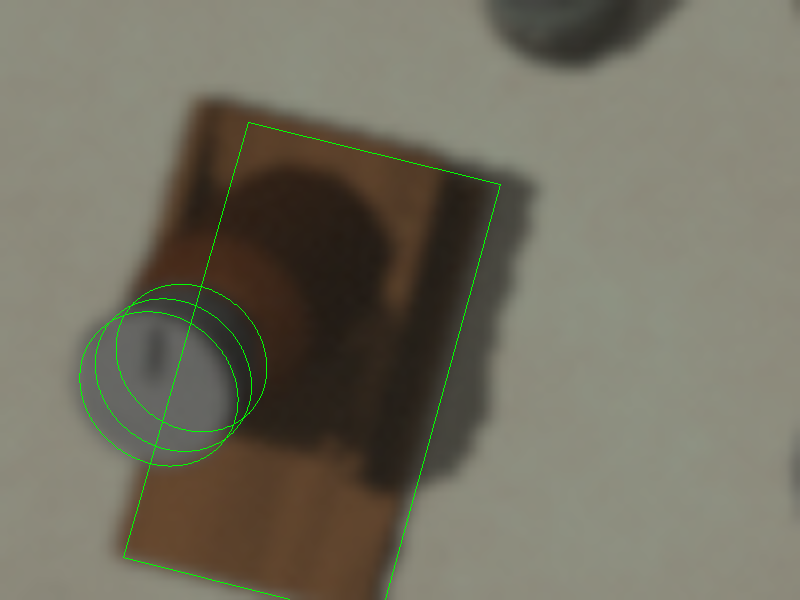

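View pics/ov_scene.png

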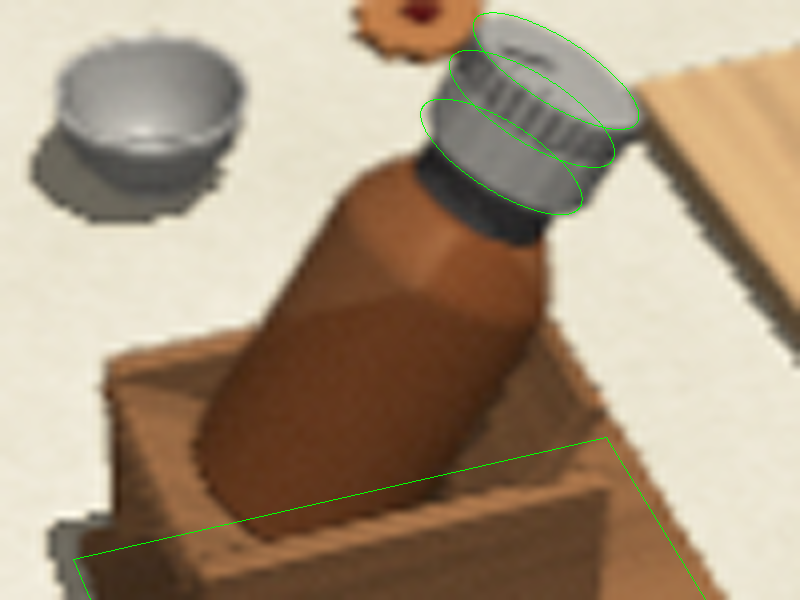

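Run:
```python
import cv2,numpy as np
a=cv2.imread("pics/top0.png");b=cv2.imread("pics/scene0.png")
for im,n,(x0,y0),w,h,k in((a,"T",(140,160),40,30,20),(b,"S",(272,208),40,30,20)):
    c=im[y0:y0+h,x0:x0+w].astype(float)
    if n=="T": c=np.clip(c*1.7,0,255)
    c=cv2.resize(c.astype(np.uint8),None,fx=k,fy=k,interpolation=cv2.INTER_CUBIC)
    for i in range(0,w,5): cv2.line(c,(i*k+k//2,0),(i*k+k//2,6),(0,0,255),1);cv2.putText(c,str(x0+i),(i*k,18),0,.4,(0,0,255),1)
    for i in range(0,h,5): cv2.line(c,(0,i*k+k//2),(6,i*k+k//2),(0,0,255),1);cv2.putText(c,str(y0+i),(8,i*k+14),0,.4,(0,0,255),1)
    cv2.imwrite(f"pics/z{n}.png",c)
```

```text
(no output)
```

View pics/zT.png

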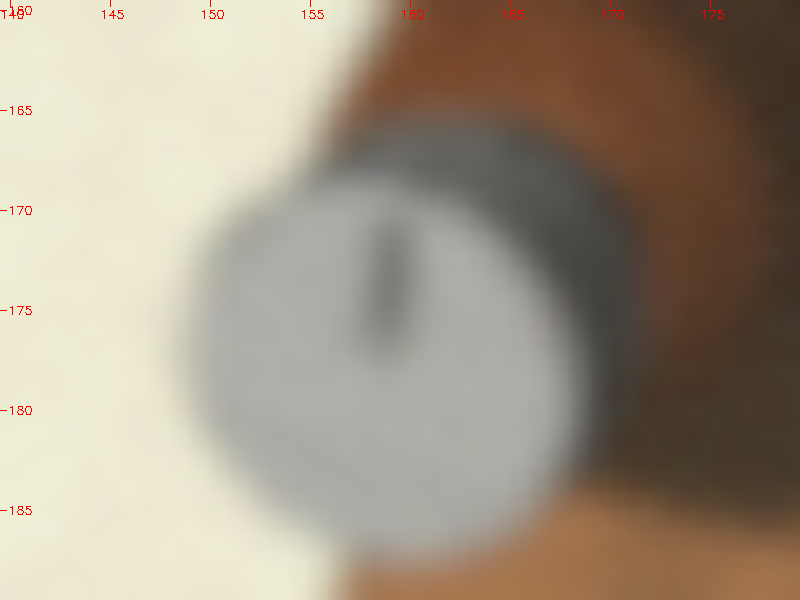

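View pics/zS.png

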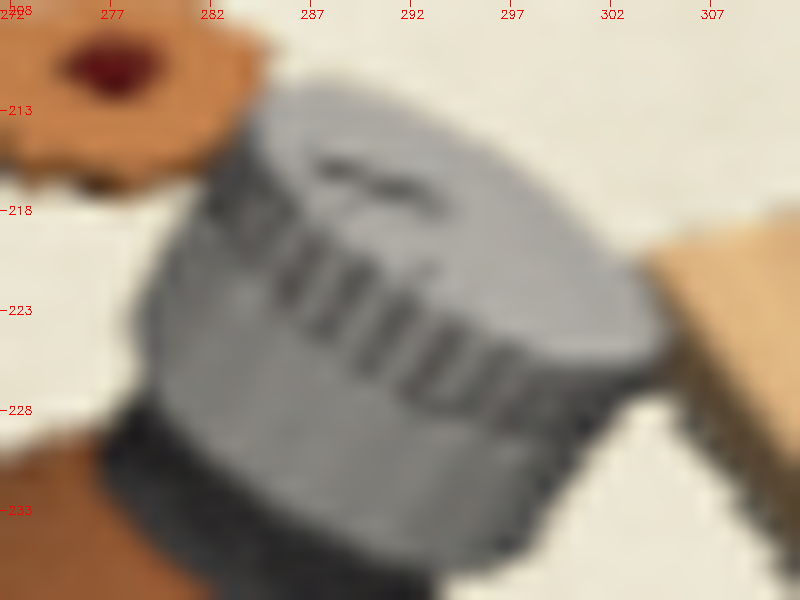

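```bash
cat > fit2.py <<'E'
from h import *
from scipy.optimize import least_squares
th=np.linspace(0,2*np.pi,361)
def circ(c,ax,r):
    e1=np.cross(ax,[0,1,0]);e1/=np.linalg.norm(e1);e2=np.cross(ax,e1)
    return c+r*(np.cos(th)[:,None]*e1+np.sin(th)[:,None]*e2)
Z=lambda X,x0:x0+(X+.5)/20-.5
def axd(lean,yaw): return np.array([-np.sin(lean)*np.cos(yaw),-np.sin(lean)*np.sin(yaw),np.cos(lean)])
def ext(n,c,ax,r):
    q=proj(n,circ(c,ax,r));return q.min(0),q.max(0)
def res(p,lean=None):
    c=p[:3];ax=axd(p[4] if lean is None else lean,p[3]);tp=c+32*ax;o=[]
    a,b=ext("top",tp,ax,28);o+=[a[0]-Z(190,140),b[0]-Z(585,140),a[1]-Z(172,160),b[1]-Z(565,160)]
    a,b=ext("scene",tp,ax,28);o+=[a[0]-Z(255,272),b[0]-Z(668,272),a[1]-Z(75,208),b[1]-Z(363,208)]
    a,b=ext("scene",c,ax,27.5);o+=[a[0]-Z(138,272),b[0]-Z(545,272),b[1]-Z(573,208)]
    a,b=ext("top",c,ax,27.5);o+=[.5*(b[0]-Z(642,140)),.5*(a[1]-Z(110,160))]
    return np.array(o)
E
python3 - <<'E'
from fit2 import *
np.set_printoptions(precision=2,suppress=True)
for L in (None,np.radians(30)):
  for drop in (0,1):
    def f(p):
        r=res(p[:5],L)
        d=np.array([p[5],p[5],p[6],p[6],p[7],p[7],p[8],p[8],p[7],p[7],p[8],p[5]*.5,p[6]*.5])*drop
        return np.concatenate([r-d,p[5:]*1.0])
    s=least_squares(f,[596,247,178,-.25,.52,0,0,0,0]);p=s.x
    ax=axd(p[4] if L is None else L,p[3])
    print("neck",p[:3],"yaw,lean",np.degrees(p[3:5]),"top",p[:3]+32*ax,p[5:]);print(f(p))
E
```

```text
neck [594.66 249.22 178.47] yaw,lean [-14.43  27.03] top [580.58 252.85 206.98] [0. 0. 0. 0.]
[-0.29 -0.2   0.22  0.21 -0.32  0.33 -0.01 -0.17 -0.47 -0.11  0.18  0.26
  0.22  0.    0.    0.    0.  ]
neck [594.86 249.09 178.45] yaw,lean [-14.29  27.45] top [580.56 252.73 206.85] [-0.07  0.17 -0.16  0.01]
[-0.16 -0.07  0.09  0.03 -0.15  0.43 -0.02 -0.15 -0.37 -0.08  0.19  0.32
  0.11 -0.07  0.17 -0.16  0.01]
neck [596.01 250.14 179.15] yaw,lean [-10.05  29.79] top [580.26 252.93 206.86] [0. 0. 0. 0.]
[-0.43 -0.12  0.53  0.12 -0.02  0.3   0.14 -0.32 -0.54 -0.47  0.18  0.13
  0.04  0.    0.    0.    0.  ]
neck [596.06 249.86 179.08] yaw,lean [   -10.66 345142.3 ] top [580.34 252.82 206.8 ] [-0.11  0.19 -0.2   0.01]
[-0.25  0.02  0.31 -0.09  0.14  0.43  0.1  -0.27 -0.41 -0.37  0.18  0.23
 -0.06 -0.11  0.19 -0.2   0.01]
```

The 140 mm board is the middle one, centred near (554,-226,14); its measured edges are about 137 mm. The neck is near (595.5,249.3,178) with a mill yaw of about -13°, so the crown's middle is near (583,252,200).

The tool can only turn about the vertical. I'll grip across the lean with the jaws along the mill's y axis and twist in short strokes. First I'll move above the cap.

```bash
python3 -m pendant '[{"dx":0.01,"dy":-0.015,"dz":-0.004,"grip":0.085},{"dx":0.035,"dy":-0.03,"dz":-0.015,"grip":0.085},{"dx":0.065,"dy":-0.035,"dz":-0.028,"grip":0.085},{"dx":0.1,"dy":-0.035,"dz":-0.043,"grip":0.085},{"dx":0.135,"dy":-0.035,"dz":-0.058,"grip":0.085},{"dx":0.17,"dy":-0.035,"dz":-0.074,"grip":0.085},{"dx":0.205,"dy":-0.035,"dz":-0.089,"grip":0.085},{"dx":0.24,"dy":-0.035,"dz":-0.104,"grip":0.085},{"dx":0.275,"dy":-0.035,"dz":-0.119,"grip":0.085},{"dx":0.31,"dy":-0.035,"dz":-0.134,"grip":0.085},{"dx":0.345,"dy":-0.035,"dz":-0.15,"grip":0.085},{"dx":0.38,"dy":-0.035,"dz":-0.165,"grip":0.085},{"dx":0.415,"dy":-0.035,"dz":-0.18,"grip":0.085},{"dx":0.445,"dy":-0.035,"dz":-0.193,"grip":0.085},{"dx":0.475,"dy":-0.035,"dz":-0.206,"grip":0.085},{"dx":0.495,"dy":-0.035,"dz":-0.215,"grip":0.085},{"dx":0.507,"dy":-0.035,"dz":-0.22,"grip":0.085},{"dx":0.5105,"dy":-0.035,"dz":-0.2216,"grip":0.085},{"dx":0.5105,"dy":-0.035,"dz":-0.2216,"grip":0.085}]'
python3 - <<'E'
from h import *
np.set_printoptions(precision=2,suppress=True)
for n,(x0,y0) in(("scene",(215,170)),("top",(110,130))):
    im=snapshot(n)[y0:y0+90,x0:x0+120,::-1]; cv2.imwrite(f"pics/{n}1.png",cv2.resize(im,None,fx=6,fy=6,interpolation=cv2.INTER_CUBIC))
s=monitor.observe();print(s["q"],s["tool_pos"],s["eef_rot"],s["force"],s["time"])
E
```

```text
[ 73.58   5.25  70.56   0.   104.27  -3.25] [136.64 584.09 247.54] [[ 0.97 -0.    0.23]
 [-0.23 -0.    0.97]
 [-0.   -1.   -0.  ]] [-1.24 -0.03  1.09] 0.2invalid input at $[0]: expected keys grip, dx, dy, dz, twist
```

View pics/scene1.png

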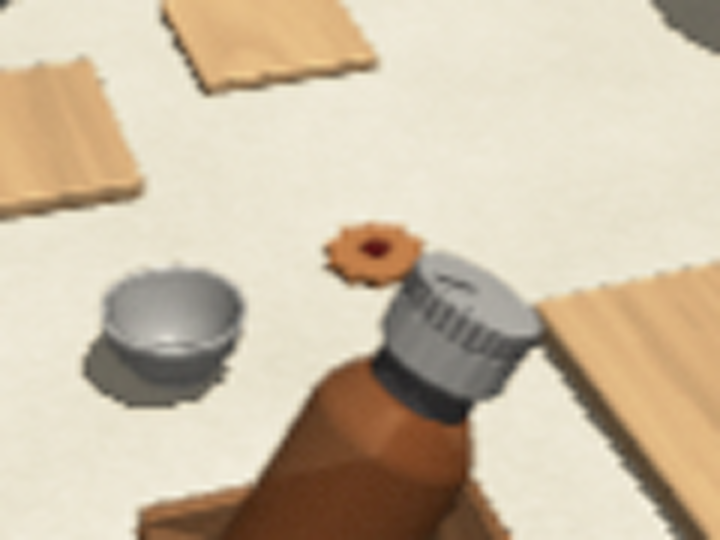

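View pics/top1.png

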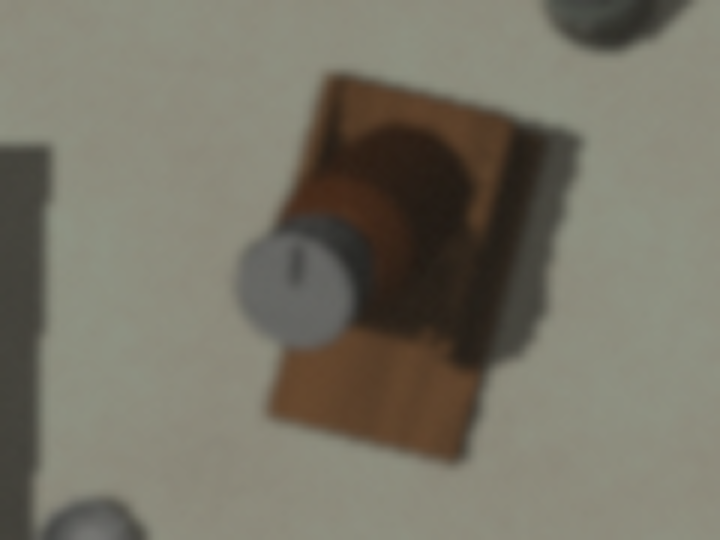

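The pictures are unchanged, because the call was refused: every row needs all five keys. I'll resend it in full.

```bash
python3 -m pendant '[{"dx":0.01,"dy":-0.015,"dz":-0.004,"twist":0,"grip":0.085},{"dx":0.035,"dy":-0.03,"dz":-0.015,"twist":0,"grip":0.085},{"dx":0.065,"dy":-0.035,"dz":-0.028,"twist":0,"grip":0.085},{"dx":0.1,"dy":-0.035,"dz":-0.043,"twist":0,"grip":0.085},{"dx":0.135,"dy":-0.035,"dz":-0.058,"twist":0,"grip":0.085},{"dx":0.17,"dy":-0.035,"dz":-0.074,"twist":0,"grip":0.085},{"dx":0.205,"dy":-0.035,"dz":-0.089,"twist":0,"grip":0.085},{"dx":0.24,"dy":-0.035,"dz":-0.104,"twist":0,"grip":0.085},{"dx":0.275,"dy":-0.035,"dz":-0.119,"twist":0,"grip":0.085},{"dx":0.31,"dy":-0.035,"dz":-0.134,"twist":0,"grip":0.085},{"dx":0.345,"dy":-0.035,"dz":-0.15,"twist":0,"grip":0.085},{"dx":0.38,"dy":-0.035,"dz":-0.165,"twist":0,"grip":0.085},{"dx":0.415,"dy":-0.035,"dz":-0.18,"twist":0,"grip":0.085},{"dx":0.445,"dy":-0.035,"dz":-0.193,"twist":0,"grip":0.085},{"dx":0.475,"dy":-0.035,"dz":-0.206,"twist":0,"grip":0.085},{"dx":0.495,"dy":-0.035,"dz":-0.215,"twist":0,"grip":0.085},{"dx":0.507,"dy":-0.035,"dz":-0.22,"twist":0,"grip":0.085},{"dx":0.5105,"dy":-0.035,"dz":-0.2216,"twist":0,"grip":0.085},{"dx":0.5105,"dy":-0.035,"dz":-0.2216,"twist":0,"grip":0.085}]'
cat > look.py <<'E'
from h import *
import sys
np.set_printoptions(precision=2,suppress=True)
t=sys.argv[1]
for n,(x0,y0) in(("scene",(215,170)),("top",(110,130))):
    if n not in sys.argv[2]: continue
    im=snapshot(n)[y0:y0+90,x0:x0+120,::-1]; im=np.clip(im*(1.6 if n=="top" else 1.),0,255).astype(np.uint8); cv2.imwrite(f"pics/{n}{t}.png",cv2.resize(im,None,fx=6,fy=6,interpolation=cv2.INTER_CUBIC))
s=monitor.observe();print(s["q"],s["tool_pos"],s["eef_rot"],s["force"],s["moment"],s["gripper_width"],s["time"])
E
python3 look.py 2 scenetop
```

```text
time: 1.78
tool_pos: [583.5, 252.0, 282.8]
eef_rot: [[0.974, -0.001, 0.229], [-0.229, -0.0, 0.974], [-0.001, -1.0, -0.0]]
force: [-0.2, 0.0, -0.3]
gripper_width: 85.2
[ 20.41  11.42  60.14   0.03 108.45 -56.48] [582.47 253.19 283.43] [[ 0.97 -0.    0.23]
 [-0.23  0.    0.97]
 [-0.   -1.    0.  ]] [ 0.75 -0.25  1.  ] [-0.01  0.02  0.01] 85.15591849756254 1.8833
```

View pics/scene2.png

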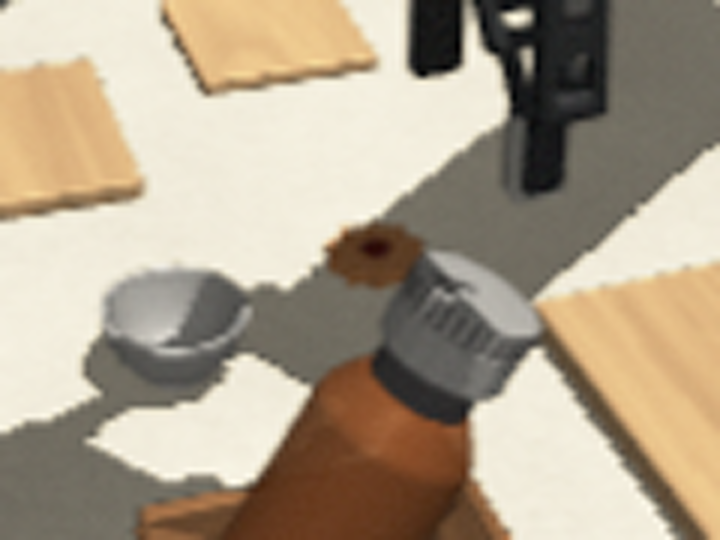

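View pics/top2.png

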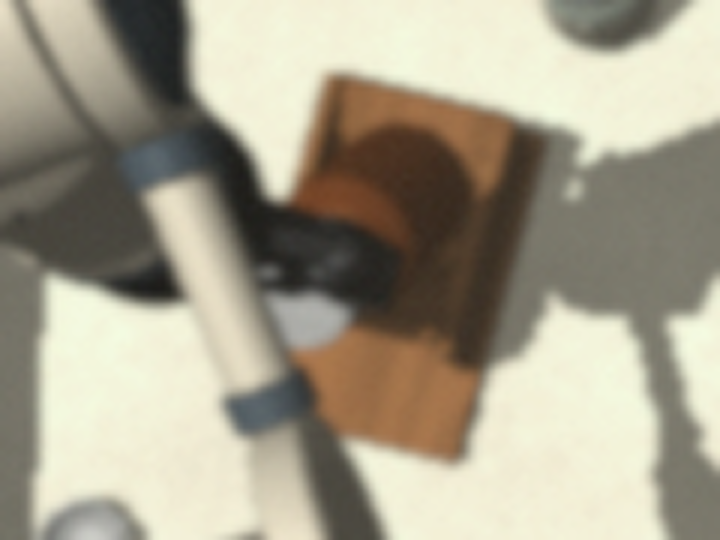

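The gripper is at hover; in the scene crop the near fingertip is at about (535,195). Comparing it with the model shows where the tips really are when open.

Run:
```python
from h import *
np.set_printoptions(precision=1,suppress=True)
t=np.array([583,252.5,283.2]);X=np.array([.974,-.229,0]);Z=np.array([.229,.974,0])
for d in(17,10,4):
  P=[t+s*w*Z+x*X-[0,0,d] for s,w in((1,42.6),(1,57),(-1,42.6)) for x in(-11,11)]
  print(d,((proj("scene",P)-[215,170]+.5)*6).tolist())
```

```text
17 [[557.4567850237321, 221.29822560311555], [502.09707521031316, 232.64613654278662], [574.4481470464077, 242.581952409728], [518.5138074926787, 254.22397249687526], [464.8713595104057, 105.43689217931046], [412.71791051225887, 115.25897427190631]]
10 [[558.7168425112748, 205.34338265677968], [503.13236850618557, 216.62871716835014], [575.7993353121353, 226.51763472045008], [519.6352813194796, 238.09673603522788], [465.6716701902261, 90.12815353071824], [413.3201470546603, 99.89051610615809]]
4 [[559.8037345941232, 191.5601657903668], [504.02542840593287, 202.79047242873736], [576.9649715503883, 212.63815984655741], [520.6028005884597, 224.16189215461424], [466.3615466037313, 76.91177381239652], [413.8392858154896, 86.62180682285629]]
```

With the jaws open the tips stand only 4 mm ahead of the TCP, so the 17 mm figure is for shut jaws. At 56 mm they should be about 12 mm ahead. I'll turn +22° for the first stroke, descend to TCP z ≈ 197 and close.

```bash
python3 -m pendant '[{"dx":0,"dy":0.01,"dz":0,"twist":7,"grip":0.085},{"dx":0,"dy":0.03,"dz":0,"twist":14,"grip":0.085},{"dx":0,"dy":0.05,"dz":0,"twist":20,"grip":0.085},{"dx":0,"dy":0.068,"dz":0,"twist":22,"grip":0.08},{"dx":0,"dy":0.08,"dz":0,"twist":22,"grip":0.075},{"dx":0,"dy":0.086,"dz":0,"twist":22,"grip":0.07},{"dx":0,"dy":0.086,"dz":0,"twist":22,"grip":0.05},{"dx":0,"dy":0.086,"dz":0,"twist":22,"grip":0.05},{"dx":0,"dy":0.086,"dz":0,"twist":22,"grip":0.05},{"dx":0,"dy":0.086,"dz":0,"twist":22,"grip":0.05}]'
python3 look.py 3 scene
```

```text
time: 2.72
tool_pos: [583.4, 254.8, 198.1]
eef_rot: [[0.82, 0.002, 0.573], [-0.573, 0.004, 0.82], [-0.001, -1.0, 0.005]]
force: [2.8, 8.0, -4.3]
gripper_width: 55.3
[ 20.44  10.47  69.87   0.19  99.46 -34.59] [583.44 254.8  198.07] [[ 0.82  0.    0.57]
 [-0.57  0.    0.82]
 [-0.   -1.    0.  ]] [ 2.66  7.67 -4.66] [ 1.2  -0.46  0.1 ] 55.667920021166736 2.7667
```

View pics/scene3.png

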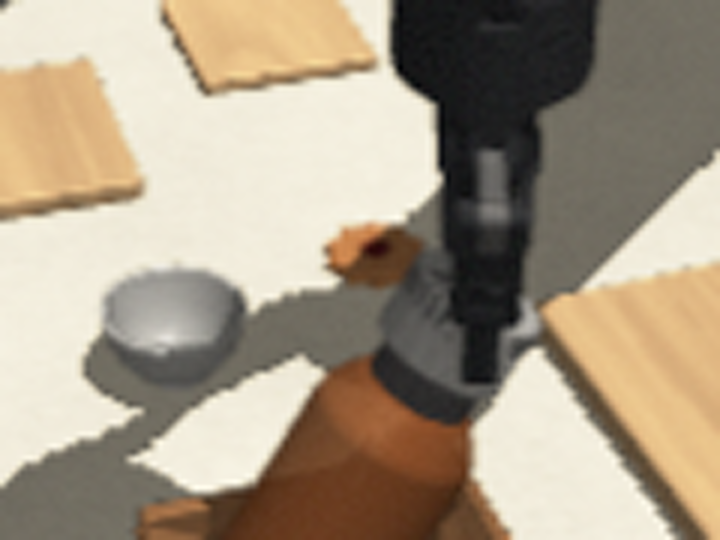

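Gripped on the crown at 55.5 mm, with a sideways force of about 8 N. The cap centre therefore seems to be about 2 mm farther in +y. I'll make the first stroke with that correction.

```bash
python3 -m pendant '[{"dx":-0.001,"dy":0,"dz":0.0018,"twist":-5,"grip":0.05},{"dx":-0.001,"dy":0,"dz":0.0018,"twist":-10,"grip":0.05},{"dx":-0.001,"dy":0,"dz":0.0018,"twist":-15,"grip":0.05},{"dx":-0.001,"dy":0,"dz":0.0018,"twist":-20,"grip":0.05},{"dx":-0.001,"dy":0,"dz":0.0018,"twist":-25,"grip":0.05},{"dx":-0.001,"dy":0,"dz":0.0018,"twist":-30,"grip":0.05},{"dx":-0.001,"dy":0,"dz":0.0018,"twist":-35,"grip":0.05},{"dx":-0.001,"dy":0,"dz":0.0018,"twist":-40,"grip":0.05},{"dx":-0.001,"dy":0,"dz":0.0018,"twist":-44,"grip":0.05},{"dx":-0.001,"dy":0,"dz":0.0018,"twist":-44,"grip":0.05}]'
python3 look.py 4 scenetop
```

```text
time: 3.6
tool_pos: [583.2, 250.2, 200.5]
eef_rot: [[0.988, 0.001, -0.153], [0.153, -0.007, 0.988], [-0.0, -1.0, -0.007]]
force: [-6.6, -13.9, 6.7]
gripper_width: 54.6
[ 20.35  10.46  69.65  -0.4  100.01 -78.35] [583.21 250.23 200.45] [[ 0.99  0.   -0.15]
 [ 0.15 -0.01  0.99]
 [-0.   -1.   -0.01]] [ -7.02 -13.73   6.13] [-3.03  0.95 -0.72] 54.82616946746478 3.7
```

View pics/scene4.png

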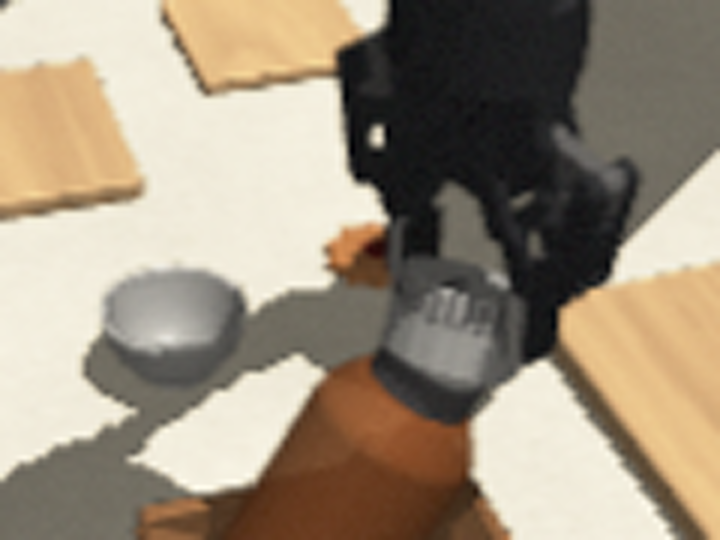

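View pics/top4.png

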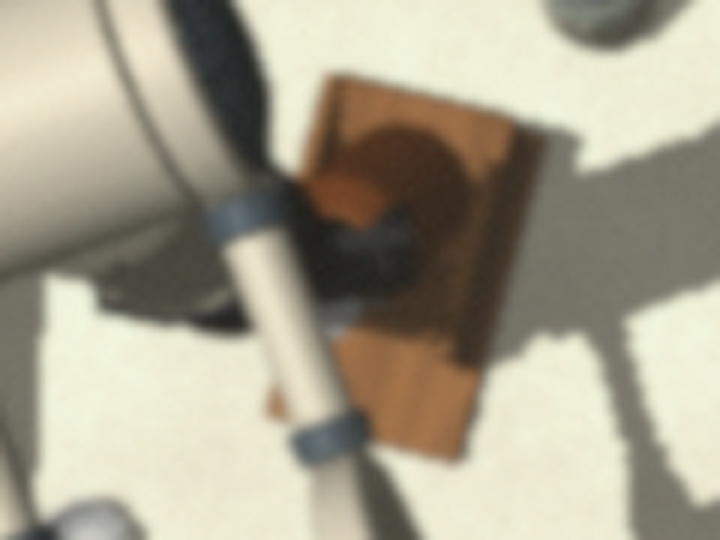

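At the other end the force reversed (y 250.2, -14 N). The sideways force therefore comes from the tilt, and the original centre was right to within about 0.5 mm. Next I'll open, lift, turn back and look at the mark to see how far one stroke turns the cap.

```bash
python3 -m pendant '[{"dx":0,"dy":0,"dz":-0.0013,"twist":-44e0,"grip":0.075}]' --help 2>/dev/null | head -0; python3 -m pendant '[{"dx":0,"dy":0,"dz":-0.0013,"twist":0,"grip":0.08},{"dx":0,"dy":0,"dz":-0.0013,"twist":0,"grip":0.08},{"dx":0,"dy":-0.015,"dz":-0.0013,"twist":2,"grip":0.08},{"dx":0,"dy":-0.045,"dz":-0.0013,"twist":9,"grip":0.08},{"dx":0,"dy":-0.065,"dz":-0.0013,"twist":16,"grip":0.08},{"dx":0,"dy":-0.07,"dz":-0.0013,"twist":22,"grip":0.08}]'
python3 look.py 5 scene
```

```text
time: 4.2
tool_pos: [584.4, 254.0, 273.3]
eef_rot: [[0.973, 0.008, 0.232], [-0.232, 0.003, 0.973], [0.007, -1.0, 0.005]]
force: [0.9, -0.7, 0.0]
gripper_width: 80.1
[ 20.42  11.09  61.61   0.03 106.84 -55.85] [584.45 254.02 272.75] [[ 0.97  0.01  0.24]
 [-0.24  0.    0.97]
 [ 0.01 -1.    0.01]] [-0.02  0.17 -0.11] [0.03 0.01 0.02] 79.9261783217844 4.25
```

View pics/scene5.png

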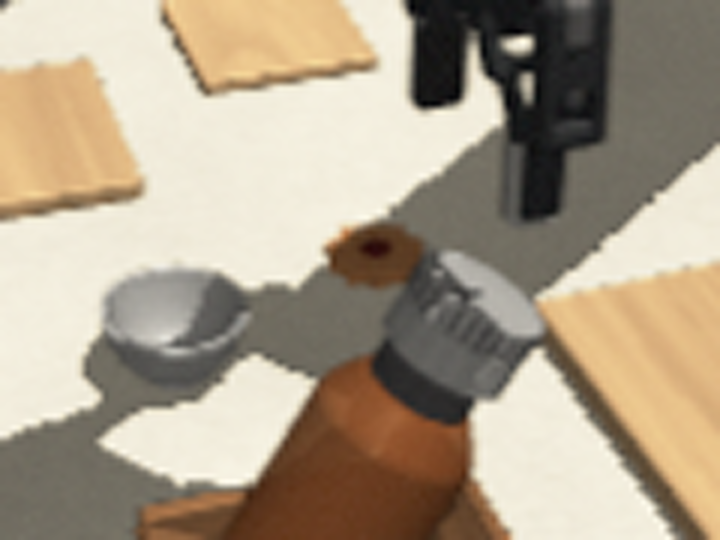

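The gripper is clear, and the top shows the mark moved to about (470,293) in the crop. I'll measure its angle before and after.

```bash
cat > mark.py <<'E'
# print pixel map of expected mark end for cap angles, and crop the cap
from h import *
import sys
p=np.radians(-13);neck=np.array([595.7,250,178.6])
X=np.array([np.cos(p),np.sin(p),0]);Y=np.array([-np.sin(p),np.cos(p),0])
ax=-.5*X+.866*np.array([0,0,1]);e1=.866*X+.5*np.array([0,0,1])
def draw(src,out,rise=0):
    im=src[204:204+36,270:270+48]
    k=16;im=cv2.resize(im,None,fx=k,fy=k,interpolation=cv2.INTER_CUBIC)
    for a in range(0,360,20):
        d=np.cos(np.radians(a))*e1+np.sin(np.radians(a))*Y
        q=(proj("scene",[neck+(32+rise)*ax+r*d for r in(23,27,0)])-[270,204]+.5)*k
        c=(0,0,255) if a%60 else (255,0,0)
        cv2.line(im,tuple(q[0].astype(int).tolist()),tuple(q[1].astype(int).tolist()),c,1)
        cv2.putText(im,str(a),tuple(q[1].astype(int).tolist()),0,.4,c,1)
        cv2.circle(im,tuple(q[2].astype(int).tolist()),2,(0,200,0),-1)
    cv2.imwrite(out,im)
if __name__=="__main__":
    if len(sys.argv)>2: src=cv2.imread(sys.argv[2])
    else: src=snapshot("scene")[:,:,::-1].copy()
    draw(src,f"pics/m{sys.argv[1]}.png")
E
python3 mark.py 0 pics/scene0.png; python3 mark.py 5
```

```text
(no output)
```

View pics/m0.png

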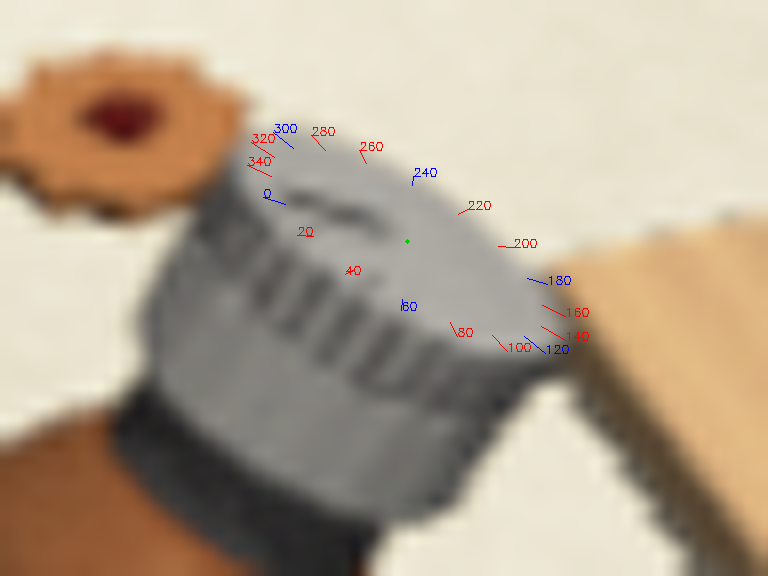

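View pics/m5.png

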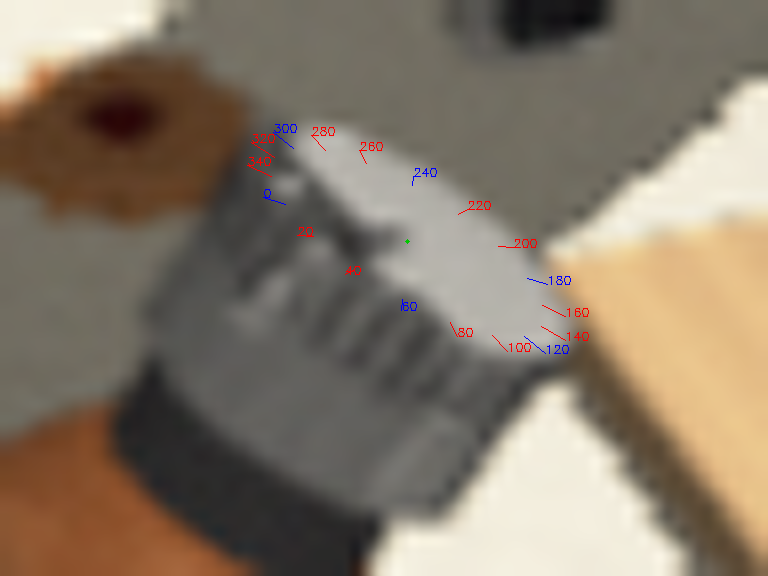

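The mark went from about 3° to about 30°, so a 44° tool stroke turns the cap roughly 27–30°. I'll repeat with 50° strokes, staying down between grips.

```bash
python3 -m pendant '[{"dx":0,"dy":0.02,"dz":0,"twist":7,"grip":0.08},{"dx":0,"dy":0.045,"dz":0,"twist":14,"grip":0.08},{"dx":0,"dy":0.063,"dz":0,"twist":21,"grip":0.08},{"dx":0,"dy":0.07,"dz":0,"twist":25,"grip":0.076},{"dx":0,"dy":0.07,"dz":0,"twist":25,"grip":0.05},{"dx":0,"dy":0.07,"dz":0,"twist":25,"grip":0.05},{"dx":0,"dy":0.07,"dz":0,"twist":25,"grip":0.05},{"dx":0,"dy":0.07,"dz":0,"twist":25,"grip":0.05},{"dx":0,"dy":0.07,"dz":0,"twist":19,"grip":0.05},{"dx":0,"dy":0.07,"dz":0,"twist":13,"grip":0.05},{"dx":0,"dy":0.07,"dz":0,"twist":7,"grip":0.05},{"dx":0,"dy":0.07,"dz":0,"twist":1,"grip":0.05},{"dx":0,"dy":0.07,"dz":0,"twist":-5,"grip":0.05},{"dx":0,"dy":0.07,"dz":0,"twist":-11,"grip":0.05},{"dx":0,"dy":0.07,"dz":0,"twist":-17,"grip":0.05},{"dx":0,"dy":0.07,"dz":0,"twist":-22,"grip":0.05},{"dx":0,"dy":0.07,"dz":0,"twist":-25,"grip":0.05},{"dx":0,"dy":0.07,"dz":0,"twist":-25,"grip":0.05},{"dx":0,"dy":0.07,"dz":0,"twist":-25,"grip":0.076},{"dx":0,"dy":0.07,"dz":0,"twist":-25,"grip":0.076}]'
python3 look.py 6 scene
```

```text
time: 5.97
tool_pos: [583.9, 253.3, 198.0]
eef_rot: [[0.978, 0.001, -0.209], [0.209, 0.001, 0.978], [0.001, -1.0, 0.001]]
force: [0.7, 1.2, -0.4]
gripper_width: 75.1
[ 20.38  10.57  69.79   0.03  99.57 -81.64] [583.9  253.36 197.81] [[ 0.98  0.   -0.21]
 [ 0.21  0.    0.98]
 [ 0.   -1.    0.  ]] [-0.28 -0.15 -0.32] [ 0.07 -0.    0.02] 75.84549065594463 6.0167
```

View pics/scene6.png

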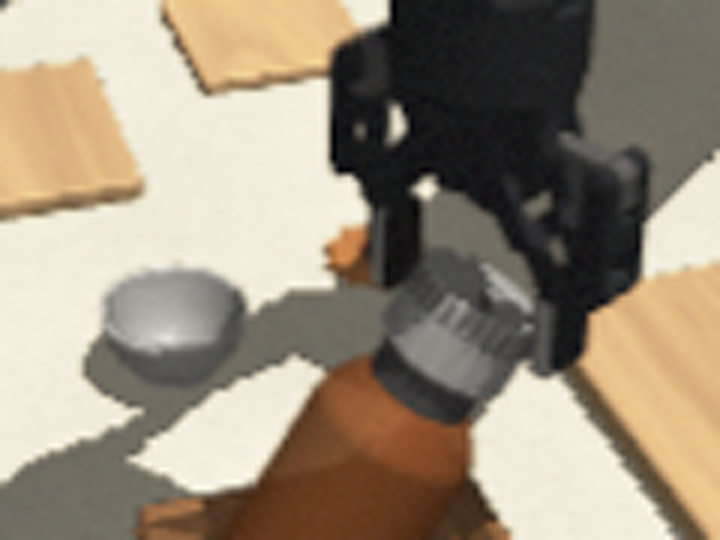

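The mark is now near (485,290), roughly 70°, and the jaws sit centred over the crown. I'll keep going with full cycles.

```bash
python3 -m pendant '[{"dx":0,"dy":-0.001,"dz":0,"twist":7,"grip":0.076},{"dx":0,"dy":-0.001,"dz":0,"twist":14,"grip":0.076},{"dx":0,"dy":-0.001,"dz":0,"twist":21,"grip":0.076},{"dx":0,"dy":-0.001,"dz":0,"twist":28,"grip":0.076},{"dx":0,"dy":-0.001,"dz":0,"twist":35,"grip":0.076},{"dx":0,"dy":-0.001,"dz":0,"twist":42,"grip":0.076},{"dx":0,"dy":-0.001,"dz":0,"twist":49,"grip":0.076},{"dx":0,"dy":-0.001,"dz":0,"twist":50,"grip":0.05},{"dx":0,"dy":-0.001,"dz":0,"twist":50,"grip":0.05},{"dx":0,"dy":-0.001,"dz":0,"twist":50,"grip":0.05},{"dx":0,"dy":-0.001,"dz":0,"twist":50,"grip":0.05},{"dx":0,"dy":-0.001,"dz":0,"twist":44,"grip":0.05},{"dx":0,"dy":-0.001,"dz":0,"twist":37,"grip":0.05},{"dx":0,"dy":-0.001,"dz":0,"twist":30,"grip":0.05},{"dx":0,"dy":-0.001,"dz":0,"twist":23,"grip":0.05},{"dx":0,"dy":-0.001,"dz":0,"twist":16,"grip":0.05},{"dx":0,"dy":-0.001,"dz":0,"twist":9,"grip":0.05},{"dx":0,"dy":-0.001,"dz":0,"twist":3,"grip":0.05},{"dx":0,"dy":-0.001,"dz":0,"twist":0,"grip":0.05},{"dx":0,"dy":-0.001,"dz":0,"twist":0,"grip":0.05}]'
python3 -m pendant '[{"dx":0,"dy":0,"dz":0,"twist":0,"grip":0.076},{"dx":0,"dy":0,"dz":0,"twist":0,"grip":0.076}]'
python3 look.py 7 scene; python3 mark.py 7
```

```text
time: 7.68
tool_pos: [584.9, 250.0, 201.4]
eef_rot: [[0.979, 0.005, -0.206], [0.206, -0.005, 0.979], [0.004, -1.0, -0.006]]
force: [-1.1, -5.5, 10.5]
gripper_width: 54.0
time: 7.85
tool_pos: [583.6, 252.8, 198.3]
eef_rot: [[0.978, -0.0, -0.208], [0.208, -0.0, 0.978], [-0.0, -1.0, 0.0]]
force: [0.7, -0.4, -0.3]
gripper_width: 75.2
[ 20.37  10.59  69.76   0.01  99.71 -81.59] [583.39 252.95 197.75] [[ 0.98 -0.   -0.21]
 [ 0.21 -0.    0.98]
 [-0.   -1.    0.  ]] [-0.2   0.17  0.47] [ 0.   -0.03  0.02] 76.221432494807 7.9
```

View pics/m7.png

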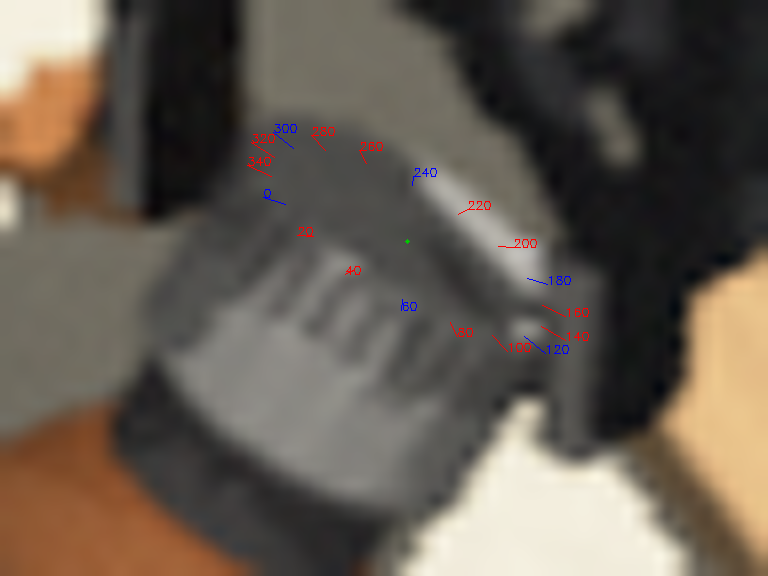

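The mark is now at about 100°, a gain of about 35° per stroke. I'll do two more cycles, following the cap's rise, and then look.

```bash
python3 -m pendant '[{"dx":0,"dy":-0.001,"dz":0,"twist":7,"grip":0.076},{"dx":0,"dy":-0.001,"dz":0,"twist":14,"grip":0.076},{"dx":0,"dy":-0.001,"dz":0,"twist":21,"grip":0.076},{"dx":0,"dy":-0.001,"dz":0,"twist":28,"grip":0.076},{"dx":0,"dy":-0.001,"dz":0,"twist":35,"grip":0.076},{"dx":0,"dy":-0.001,"dz":0,"twist":42,"grip":0.076},{"dx":0,"dy":-0.001,"dz":0,"twist":49,"grip":0.076},{"dx":0,"dy":-0.001,"dz":0,"twist":50,"grip":0.05},{"dx":0,"dy":-0.001,"dz":0,"twist":50,"grip":0.05},{"dx":0,"dy":-0.001,"dz":0,"twist":50,"grip":0.05},{"dx":0,"dy":-0.001,"dz":0,"twist":50,"grip":0.05},{"dx":0,"dy":-0.001,"dz":0,"twist":44,"grip":0.05},{"dx":0,"dy":-0.001,"dz":0,"twist":37,"grip":0.05},{"dx":0,"dy":-0.001,"dz":0,"twist":30,"grip":0.05},{"dx":0,"dy":-0.001,"dz":0,"twist":23,"grip":0.05},{"dx":0,"dy":-0.001,"dz":0,"twist":16,"grip":0.05},{"dx":0,"dy":-0.001,"dz":0,"twist":9,"grip":0.05},{"dx":0,"dy":-0.001,"dz":0,"twist":3,"grip":0.05},{"dx":0,"dy":-0.001,"dz":0,"twist":0,"grip":0.05},{"dx":0,"dy":-0.001,"dz":0,"twist":0,"grip":0.05}]'
python3 -m pendant '[{"dx":0,"dy":0,"dz":0,"twist":0,"grip":0.076},{"dx":0,"dy":0,"dz":0,"twist":0,"grip":0.076}]'
python3 -m pendant '[{"dx":-0.001,"dy":0,"dz":0,"twist":7,"grip":0.076},{"dx":-0.001,"dy":0,"dz":0,"twist":14,"grip":0.076},{"dx":-0.001,"dy":0,"dz":0,"twist":21,"grip":0.076},{"dx":-0.001,"dy":0,"dz":0,"twist":28,"grip":0.076},{"dx":-0.001,"dy":0,"dz":0,"twist":35,"grip":0.076},{"dx":-0.001,"dy":0,"dz":0,"twist":42,"grip":0.076},{"dx":-0.001,"dy":0,"dz":0,"twist":49,"grip":0.076},{"dx":-0.001,"dy":0,"dz":0,"twist":50,"grip":0.05},{"dx":-0.001,"dy":0,"dz":0,"twist":50,"grip":0.05},{"dx":-0.001,"dy":0,"dz":0,"twist":50,"grip":0.05},{"dx":-0.001,"dy":0,"dz":0,"twist":50,"grip":0.05},{"dx":-0.001,"dy":0,"dz":0,"twist":44,"grip":0.05},{"dx":-0.001,"dy":0,"dz":0,"twist":37,"grip":0.05},{"dx":-0.001,"dy":0,"dz":0,"twist":30,"grip":0.05},{"dx":-0.001,"dy":0,"dz":0,"twist":23,"grip":0.05},{"dx":-0.001,"dy":0,"dz":0,"twist":16,"grip":0.05},{"dx":-0.001,"dy":0,"dz":0,"twist":9,"grip":0.05},{"dx":-0.001,"dy":0,"dz":0,"twist":3,"grip":0.05},{"dx":-0.001,"dy":0,"dz":0,"twist":0,"grip":0.05},{"dx":-0.001,"dy":0,"dz":0,"twist":0,"grip":0.05}]'
python3 -m pendant '[{"dx":0,"dy":0,"dz":0,"twist":0,"grip":0.078},{"dx":0,"dy":0,"dz":0,"twist":0,"grip":0.078},{"dx":0,"dy":-0.03,"dz":0,"twist":0,"grip":0.078},{"dx":0,"dy":-0.06,"dz":0,"twist":7,"grip":0.078},{"dx":0,"dy":-0.075,"dz":0,"twist":14,"grip":0.078}]'
python3 look.py 8 scene; python3 mark.py 8
```

```text
time: 9.62
tool_pos: [584.8, 250.0, 201.0]
eef_rot: [[0.978, 0.003, -0.206], [0.206, -0.005, 0.978], [0.002, -1.0, -0.006]]
force: [-0.8, -6.0, 6.7]
gripper_width: 54.3
time: 9.78
tool_pos: [583.4, 253.1, 198.7]
eef_rot: [[0.978, -0.001, -0.208], [0.208, 0.0, 0.978], [-0.001, -1.0, 0.0]]
force: [0.1, -0.9, 0.4]
gripper_width: 75.3
time: 11.45
tool_pos: [584.1, 251.0, 200.9]
eef_rot: [[0.978, 0.004, -0.209], [0.209, -0.002, 0.978], [0.004, -1.0, -0.003]]
force: [2.2, -3.7, 5.4]
gripper_width: 54.3
time: 11.87
tool_pos: [582.6, 253.2, 277.5]
eef_rot: [[0.999, 0.002, 0.04], [-0.04, 0.001, 0.999], [0.002, -1.0, 0.001]]
force: [-0.0, -0.0, 0.5]
gripper_width: 78.2
[ 20.41  11.08  60.82   0.03 107.69 -66.8 ] [583.12 253.43 280.55] [[ 1.    0.01  0.05]
 [-0.05  0.    1.  ]
 [ 0.01 -1.    0.  ]] [-1.47 -0.29  2.6 ] [-0.    0.01 -0.03] 77.97384970447469 11.9167
```

View pics/m8.png

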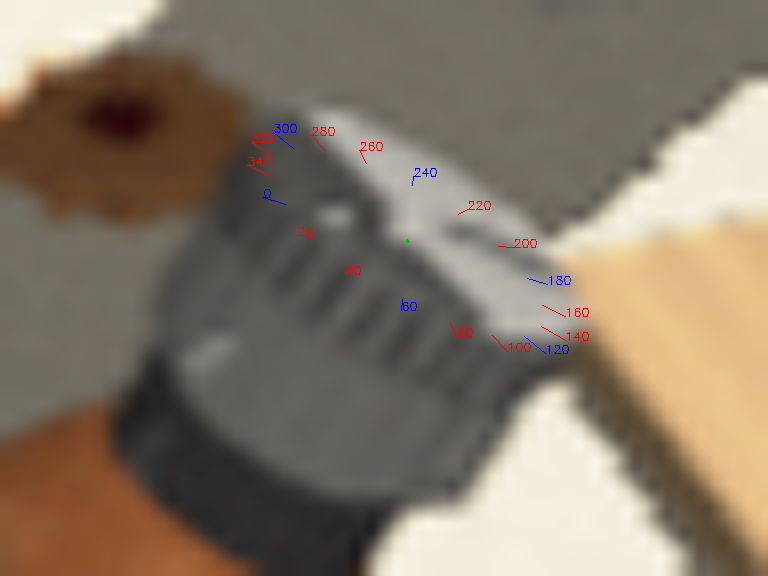

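The mark is clearly visible at about 185°, so about 182° has been turned and about 85–90° remain. Two more cycles.

```bash
python3 -m pendant '[{"dx":0,"dy":0.025,"dz":0,"twist":7,"grip":0.078},{"dx":-0.001,"dy":0.05,"dz":0,"twist":14,"grip":0.078},{"dx":-0.001,"dy":0.068,"dz":0,"twist":21,"grip":0.078},{"dx":-0.001,"dy":0.074,"dz":0,"twist":28,"grip":0.076},{"dx":-0.001,"dy":0.074,"dz":0,"twist":35,"grip":0.076},{"dx":-0.001,"dy":0.074,"dz":0,"twist":36,"grip":0.05},{"dx":-0.001,"dy":0.074,"dz":0,"twist":36,"grip":0.05},{"dx":-0.001,"dy":0.074,"dz":0,"twist":36,"grip":0.05},{"dx":-0.001,"dy":0.074,"dz":0,"twist":36,"grip":0.05},{"dx":-0.001,"dy":0.074,"dz":0,"twist":30,"grip":0.05},{"dx":-0.001,"dy":0.074,"dz":0,"twist":23,"grip":0.05},{"dx":-0.001,"dy":0.074,"dz":0,"twist":16,"grip":0.05},{"dx":-0.001,"dy":0.074,"dz":0,"twist":9,"grip":0.05},{"dx":-0.001,"dy":0.074,"dz":0,"twist":2,"grip":0.05},{"dx":-0.001,"dy":0.074,"dz":0,"twist":-5,"grip":0.05},{"dx":-0.001,"dy":0.074,"dz":0,"twist":-11,"grip":0.05},{"dx":-0.001,"dy":0.074,"dz":0,"twist":-14,"grip":0.05},{"dx":-0.001,"dy":0.074,"dz":0,"twist":-14,"grip":0.05},{"dx":-0.001,"dy":0.074,"dz":0,"twist":-14,"grip":0.076},{"dx":-0.001,"dy":0.074,"dz":0,"twist":-14,"grip":0.076}]'
python3 -m pendant '[{"dx":0,"dy":-0.001,"dz":0,"twist":7,"grip":0.076},{"dx":0,"dy":-0.001,"dz":0,"twist":14,"grip":0.076},{"dx":0,"dy":-0.001,"dz":0,"twist":21,"grip":0.076},{"dx":0,"dy":-0.001,"dz":0,"twist":28,"grip":0.076},{"dx":0,"dy":-0.001,"dz":0,"twist":35,"grip":0.076},{"dx":0,"dy":-0.001,"dz":0,"twist":42,"grip":0.076},{"dx":0,"dy":-0.001,"dz":0,"twist":49,"grip":0.076},{"dx":0,"dy":-0.001,"dz":0,"twist":50,"grip":0.05},{"dx":0,"dy":-0.001,"dz":0,"twist":50,"grip":0.05},{"dx":0,"dy":-0.001,"dz":0,"twist":50,"grip":0.05},{"dx":0,"dy":-0.001,"dz":0,"twist":50,"grip":0.05},{"dx":0,"dy":-0.001,"dz":0,"twist":44,"grip":0.05},{"dx":0,"dy":-0.001,"dz":0,"twist":37,"grip":0.05},{"dx":0,"dy":-0.001,"dz":0,"twist":30,"grip":0.05},{"dx":0,"dy":-0.001,"dz":0,"twist":23,"grip":0.05},{"dx":0,"dy":-0.001,"dz":0,"twist":16,"grip":0.05},{"dx":0,"dy":-0.001,"dz":0,"twist":9,"grip":0.05},{"dx":0,"dy":-0.001,"dz":0,"twist":3,"grip":0.05},{"dx":0,"dy":-0.001,"dz":0,"twist":0,"grip":0.05},{"dx":0,"dy":-0.001,"dz":0,"twist":0,"grip":0.05}]'
python3 -m pendant '[{"dx":0,"dy":0,"dz":0,"twist":0,"grip":0.078},{"dx":0,"dy":0,"dz":0,"twist":0,"grip":0.078},{"dx":0,"dy":-0.03,"dz":0,"twist":0,"grip":0.078},{"dx":0,"dy":-0.06,"dz":0,"twist":7,"grip":0.078},{"dx":0,"dy":-0.075,"dz":0,"twist":14,"grip":0.078}]'
python3 look.py 9 scene; python3 mark.py 9
```

```text
time: 13.63
tool_pos: [581.6, 252.9, 200.0]
eef_rot: [[0.978, -0.0, -0.21], [0.21, 0.0, 0.978], [-0.0, -1.0, 0.0]]
force: [0.5, -0.2, -0.3]
gripper_width: 75.3
time: 15.3
tool_pos: [581.6, 250.9, 205.0]
eef_rot: [[0.977, 0.002, -0.211], [0.212, -0.002, 0.977], [0.002, -1.0, -0.003]]
force: [-8.2, -7.4, 14.6]
gripper_width: 54.0
time: 15.72
tool_pos: [581.9, 253.3, 279.0]
eef_rot: [[0.999, 0.002, 0.039], [-0.039, 0.001, 0.999], [0.002, -1.0, 0.001]]
force: [-0.5, 0.7, 1.1]
gripper_width: 78.1
[ 20.44  11.01  60.75   0.02 107.82 -66.83] [582.48 253.49 282.03] [[ 1.    0.01  0.05]
 [-0.05  0.    1.  ]
 [ 0.01 -1.    0.  ]] [-1.2  -1.01  2.01] [-0.01  0.08  0.03] 78.05702905452289 15.7667
```

View pics/m9.png

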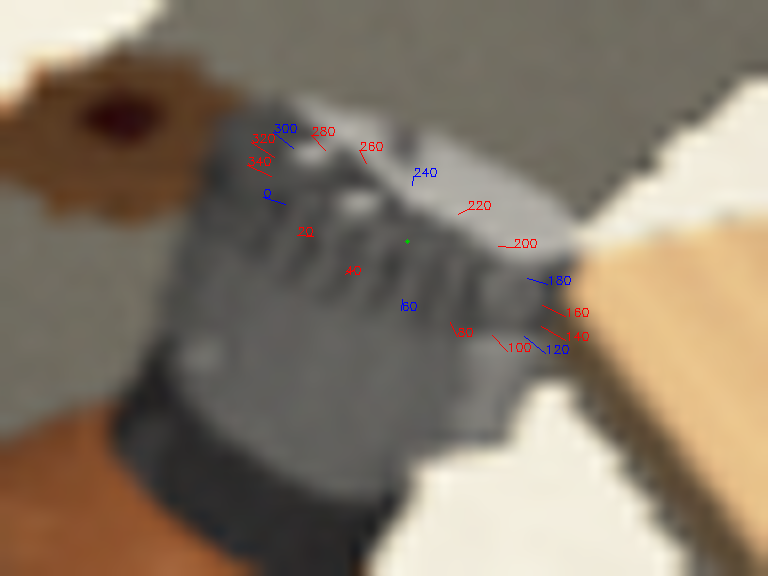

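Run:
```python
from h import *
for n,(x0,y0) in(("scene",(270,200)),("top",(140,155))):
    im=snapshot(n)[y0:y0+45,x0:x0+60,::-1].astype(float)*(1.8 if n=="top" else 1.5)
    cv2.imwrite(f"pics/{n}9b.png",cv2.resize(np.clip(im,0,255).astype(np.uint8),None,fx=13,fy=13,interpolation=cv2.INTER_CUBIC))
```

```text
(no output)
```

View pics/scene9b.png

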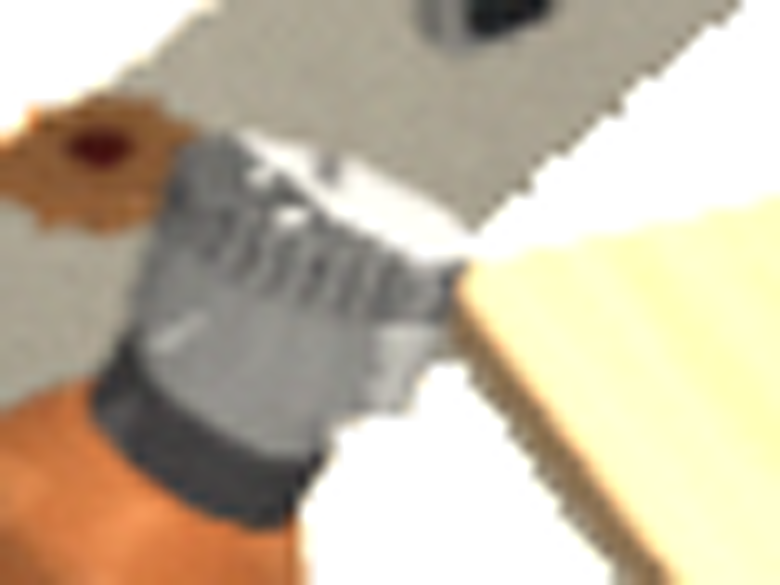

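View pics/top9b.png

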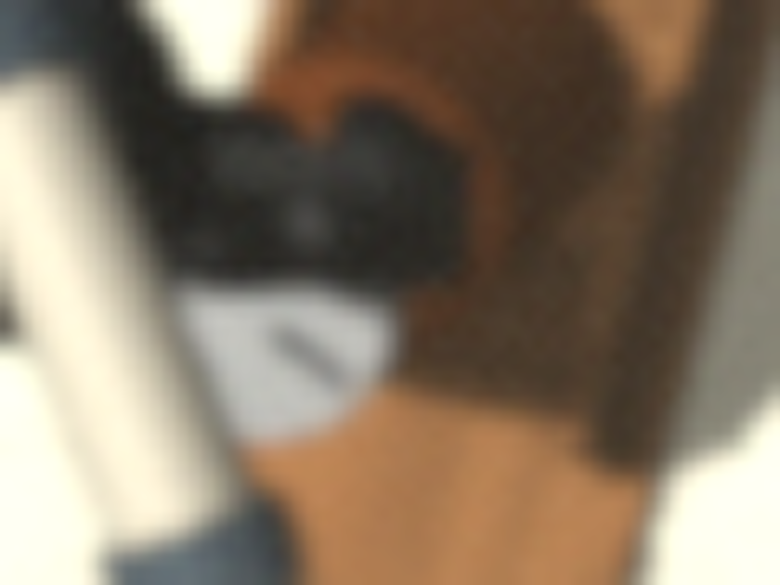

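The top view shows the mark at about 245°, so about 238–243° has been turned. The scene shows the cap raised and rocked somewhat upright, so it is nearly free. One more 30° stroke, ending with the jaws square to the lean and still gripped.

```bash
python3 -m pendant '[{"dx":-0.001,"dy":0.01,"dz":0,"twist":7,"grip":0.082},{"dx":-0.001,"dy":0.02,"dz":0,"twist":14,"grip":0.082},{"dx":-0.001,"dy":0.035,"dz":0,"twist":21,"grip":0.082},{"dx":-0.001,"dy":0.05,"dz":0,"twist":28,"grip":0.082},{"dx":-0.001,"dy":0.064,"dz":0,"twist":35,"grip":0.082},{"dx":-0.001,"dy":0.072,"dz":0,"twist":40,"grip":0.082},{"dx":-0.001,"dy":0.072,"dz":0,"twist":40,"grip":0.05},{"dx":-0.001,"dy":0.072,"dz":0,"twist":40,"grip":0.05},{"dx":-0.001,"dy":0.072,"dz":0,"twist":40,"grip":0.05},{"dx":-0.001,"dy":0.072,"dz":0,"twist":40,"grip":0.05},{"dx":-0.001,"dy":0.072,"dz":0,"twist":40,"grip":0.05},{"dx":-0.001,"dy":0.072,"dz":0,"twist":35,"grip":0.05},{"dx":-0.001,"dy":0.072,"dz":0,"twist":30,"grip":0.05},{"dx":-0.001,"dy":0.072,"dz":0,"twist":25,"grip":0.05},{"dx":-0.001,"dy":0.072,"dz":0,"twist":20,"grip":0.05},{"dx":-0.001,"dy":0.072,"dz":0,"twist":15,"grip":0.05},{"dx":-0.001,"dy":0.072,"dz":0,"twist":10,"grip":0.05},{"dx":-0.001,"dy":0.072,"dz":0,"twist":9,"grip":0.05},{"dx":-0.001,"dy":0.072,"dz":0,"twist":9,"grip":0.05}]'
python3 look.py 10 scene; python3 mark.py 10
```

```text
time: 17.5
tool_pos: [580.0, 250.2, 205.9]
eef_rot: [[0.982, -0.001, 0.19], [-0.19, -0.004, 0.982], [-0.0, -1.0, -0.005]]
force: [-6.8, -8.8, 6.9]
gripper_width: 58.5
[ 20.36  10.04  69.57  -0.22 100.55 -58.67] [580.04 250.22 205.87] [[ 0.98 -0.    0.19]
 [-0.19 -0.    0.98]
 [-0.   -1.   -0.  ]] [-6.86 -8.9   7.83] [-1.68  1.12 -0.64] 58.65713340866173 17.55
```

View pics/scene10.png

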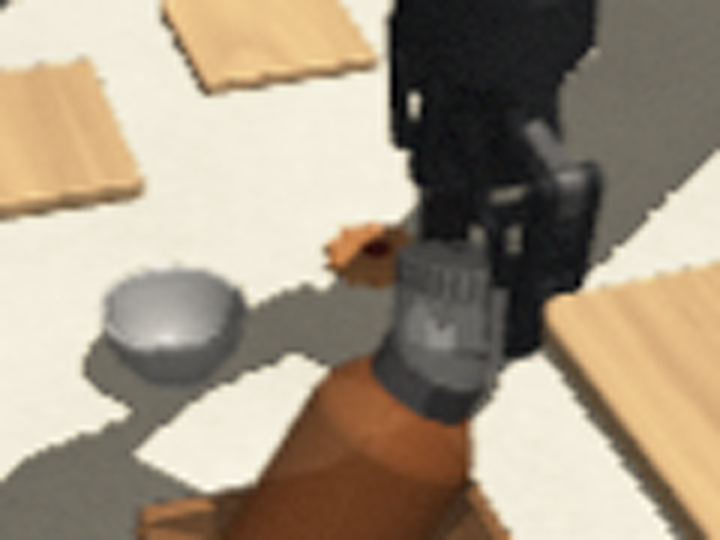

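View pics/m10.png

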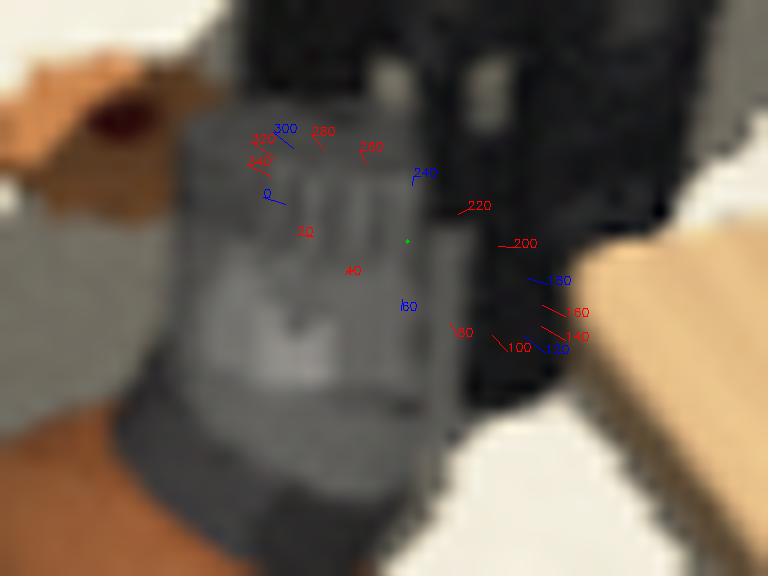

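The cap now stands nearly upright between the jaws, at an opening of 58.5 mm. I'll make a small, slow test lift along the neck axis and watch the force.

```bash
python3 -m pendant '[{"dx":-0.001,"dy":-0.002,"dz":0,"twist":0,"grip":0.05},{"dx":-0.002,"dy":-0.0035,"dz":0,"twist":0,"grip":0.05},{"dx":-0.003,"dy":-0.005,"dz":0,"twist":0,"grip":0.05},{"dx":-0.004,"dy":-0.007,"dz":0,"twist":0,"grip":0.05},{"dx":-0.004,"dy":-0.007,"dz":0,"twist":0,"grip":0.05}]'
python3 look.py 11 scene; python3 mark.py 11
```

```text
time: 18.02
tool_pos: [579.4, 250.2, 207.8]
eef_rot: [[0.981, 0.002, 0.193], [-0.193, -0.006, 0.981], [0.003, -1.0, -0.006]]
force: [14.2, -8.0, -11.8]
gripper_width: 58.3
[ 20.46   9.83  69.6   -0.37 100.59 -58.49] [579.4  250.25 207.81] [[ 0.98  0.    0.19]
 [-0.19 -0.01  0.98]
 [ 0.   -1.   -0.01]] [ 14.49  -8.37 -11.06] [-1.29 -2.11 -0.44] 58.297071630014756 18.0667
```

View pics/m11.png

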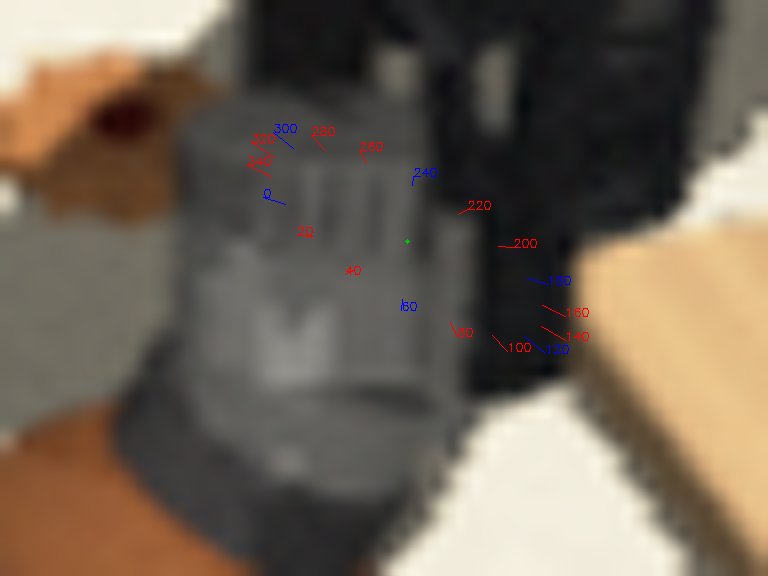

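The skirt's lower edge has come up, with a gap visible at about (390,395) and the neck below it. The cap is rocked and still resists with about 18 N. I'll turn another 20° anticlockwise under this light tension.

```bash
python3 -m pendant '[{"dx":0,"dy":0,"dz":0,"twist":-4,"grip":0.05},{"dx":0,"dy":0,"dz":0,"twist":-8,"grip":0.05},{"dx":0,"dy":0,"dz":0,"twist":-12,"grip":0.05},{"dx":0,"dy":0,"dz":0,"twist":-16,"grip":0.05},{"dx":0,"dy":0,"dz":0,"twist":-20,"grip":0.05},{"dx":0,"dy":0,"dz":0,"twist":-20,"grip":0.05}]'
python3 look.py 12 scene; python3 mark.py 12
```

```text
time: 18.62
tool_pos: [580.4, 246.6, 210.2]
eef_rot: [[0.988, 0.005, -0.154], [0.154, -0.011, 0.988], [0.003, -1.0, -0.012]]
force: [12.8, -19.2, -2.7]
gripper_width: 58.2
[ 20.3    9.72  69.49  -0.72 100.75 -78.52] [580.33 246.67 210.11] [[ 0.99  0.   -0.15]
 [ 0.15 -0.01  0.99]
 [ 0.   -1.   -0.01]] [ 12.89 -19.48  -3.22] [-3.53 -2.03 -0.43] 58.44073162919814 18.6667
```

View pics/m12.png

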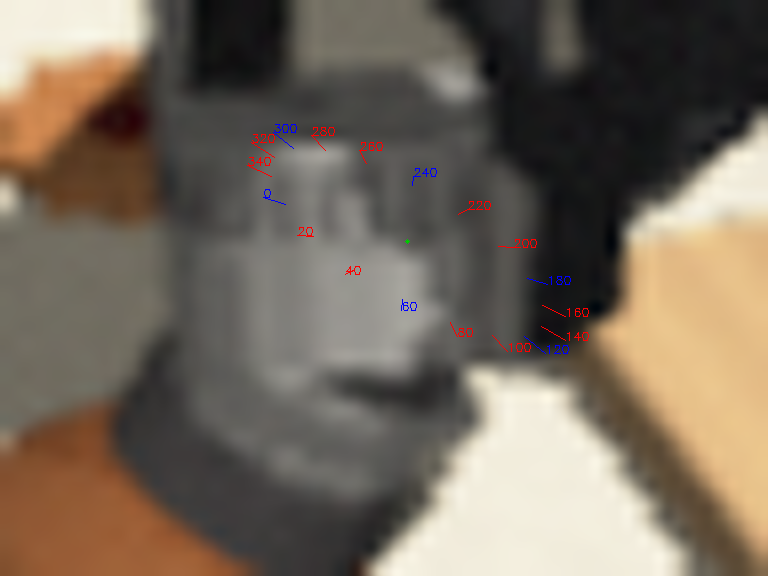

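The cap is upright, with its dark hollow underside showing at about (390,385) above the neck, so the thread appears to have let go. I'll lift further along the axis.

```bash
python3 -m pendant '[{"dx":-0.0015,"dy":-0.003,"dz":0,"twist":0,"grip":0.05},{"dx":-0.003,"dy":-0.006,"dz":0,"twist":0,"grip":0.05},{"dx":-0.0045,"dy":-0.009,"dz":0,"twist":0,"grip":0.05},{"dx":-0.006,"dy":-0.012,"dz":0,"twist":0,"grip":0.05},{"dx":-0.006,"dy":-0.012,"dz":0,"twist":0,"grip":0.05}]'
python3 look.py 13 scene; python3 mark.py 13
```

```text
time: 19.13
tool_pos: [574.1, 247.4, 220.9]
eef_rot: [[0.988, 0.003, -0.152], [0.152, -0.008, 0.988], [0.001, -1.0, -0.008]]
force: [0.1, 0.9, -0.2]
gripper_width: 58.1
[ 20.56   8.89  69.23  -0.16 101.96 -78.41] [572.22 250.05 221.76] [[ 0.99 -0.   -0.16]
 [ 0.16 -0.    0.99]
 [-0.   -1.   -0.  ]] [ 0.01  0.22 -0.38] [ 0.07  0.06 -0.01] 57.995897938221276 19.1833
```

View pics/scene13.png

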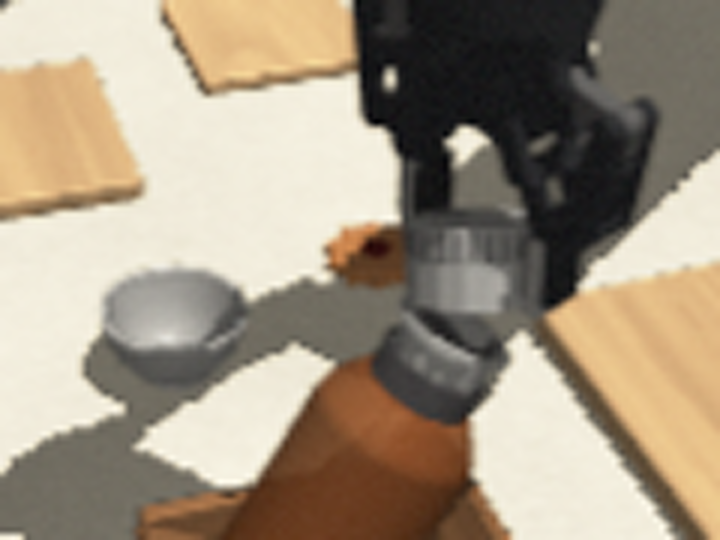

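View pics/m13.png

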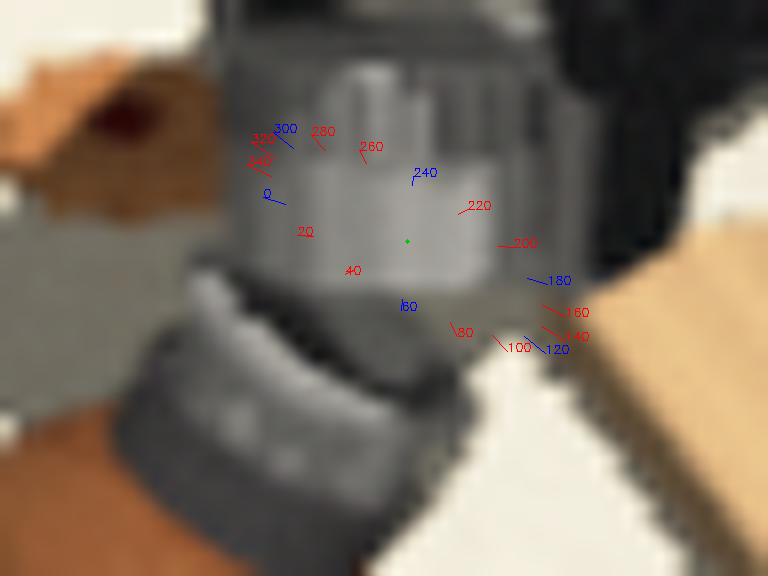

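The cap is off: it hangs upright and level in the jaws above the open neck, and the force is about 0. I'll lift it clear along the axis, then up and across to above the board.

```bash
python3 -m pendant '[{"dx":-0.005,"dy":-0.01,"dz":0,"twist":0,"grip":0.05},{"dx":-0.012,"dy":-0.025,"dz":0.002,"twist":0,"grip":0.05},{"dx":-0.02,"dy":-0.045,"dz":0.002,"twist":0,"grip":0.05},{"dx":-0.025,"dy":-0.065,"dz":-0.005,"twist":0,"grip":0.05},{"dx":-0.028,"dy":-0.075,"dz":-0.02,"twist":2,"grip":0.05},{"dx":-0.032,"dy":-0.078,"dz":-0.045,"twist":5,"grip":0.05},{"dx":-0.037,"dy":-0.078,"dz":-0.08,"twist":8,"grip":0.05},{"dx":-0.042,"dy":-0.078,"dz":-0.115,"twist":11,"grip":0.05},{"dx":-0.048,"dy":-0.078,"dz":-0.15,"twist":14,"grip":0.05},{"dx":-0.053,"dy":-0.078,"dz":-0.185,"twist":17,"grip":0.05},{"dx":-0.058,"dy":-0.078,"dz":-0.22,"twist":20,"grip":0.05},{"dx":-0.064,"dy":-0.078,"dz":-0.255,"twist":23,"grip":0.05},{"dx":-0.069,"dy":-0.078,"dz":-0.29,"twist":26,"grip":0.05},{"dx":-0.074,"dy":-0.078,"dz":-0.325,"twist":29,"grip":0.05},{"dx":-0.08,"dy":-0.078,"dz":-0.36,"twist":32,"grip":0.05},{"dx":-0.084,"dy":-0.078,"dz":-0.395,"twist":34,"grip":0.05},{"dx":-0.088,"dy":-0.078,"dz":-0.425,"twist":35,"grip":0.05},{"dx":-0.09,"dy":-0.078,"dz":-0.448,"twist":35,"grip":0.05},{"dx":-0.092,"dy":-0.078,"dz":-0.462,"twist":35,"grip":0.05},{"dx":-0.092,"dy":-0.078,"dz":-0.4675,"twist":35,"grip":0.05}]'
python3 -m pendant '[{"dx":0,"dy":0.05,"dz":0,"twist":0,"grip":0.05},{"dx":0,"dy":0.1,"dz":0,"twist":0,"grip":0.05},{"dx":0,"dy":0.15,"dz":0,"twist":0,"grip":0.05},{"dx":0,"dy":0.18,"dz":0,"twist":0,"grip":0.05},{"dx":0,"dy":0.19,"dz":0,"twist":0,"grip":0.05},{"dx":0,"dy":0.19,"dz":0,"twist":0,"grip":0.05}]'
python3 - <<'E'
from h import *
np.set_printoptions(precision=2,suppress=True)
for n,(x0,y0) in(("scene",(160,110)),("top",(260,140))):
    im=snapshot(n)[y0:y0+120,x0:x0+160,::-1].astype(float)*(1.6 if n=="top" else 1.3)
    cv2.imwrite(f"pics/{n}14.png",cv2.resize(np.clip(im,0,255).astype(np.uint8),None,fx=5,fy=5,interpolation=cv2.INTER_CUBIC))
s=monitor.observe();print(s["q"],s["tool_pos"],s["eef_rot"],s["force"],s["gripper_width"],s["time"])
E
```

```text
time: 20.9
tool_pos: [551.1, -225.5, 301.0]
eef_rot: [[0.897, -0.001, 0.443], [-0.443, 0.0, 0.897], [-0.001, -1.0, -0.0]]
force: [0.1, 0.0, -1.1]
gripper_width: 58.0
time: 21.4
tool_pos: [548.5, -220.6, 103.6]
eef_rot: [[0.898, -0.011, 0.439], [-0.439, 0.006, 0.898], [-0.013, -1.0, 0.0]]
force: [0.4, 0.6, -2.1]
gripper_width: 57.9
[-25.24   5.4   84.2    0.02  90.48 -89.15] [ 551.66 -222.36  111.51] [[ 0.9  -0.    0.44]
 [-0.44  0.    0.9 ]
 [-0.   -1.    0.  ]] [ 0.89 -0.02  0.09] 58.523419630077015 21.5
```

View pics/scene14.png

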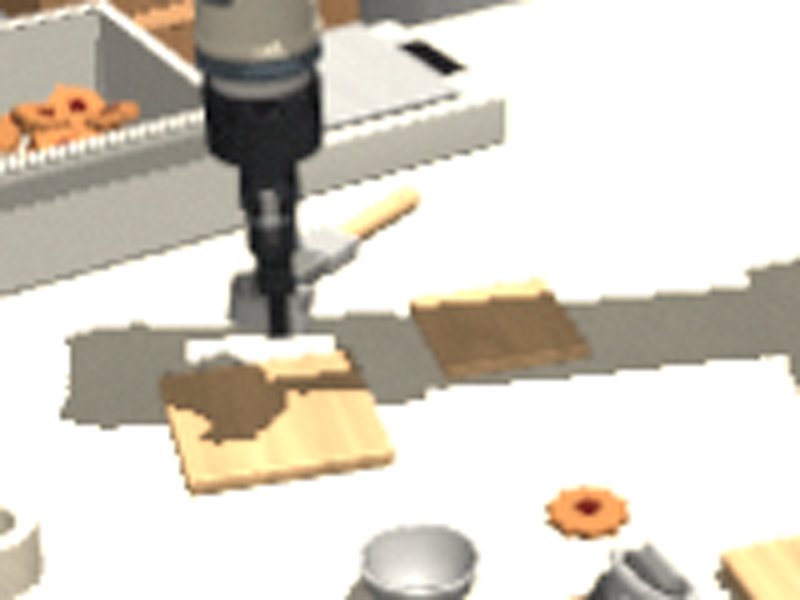

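View pics/top14.png

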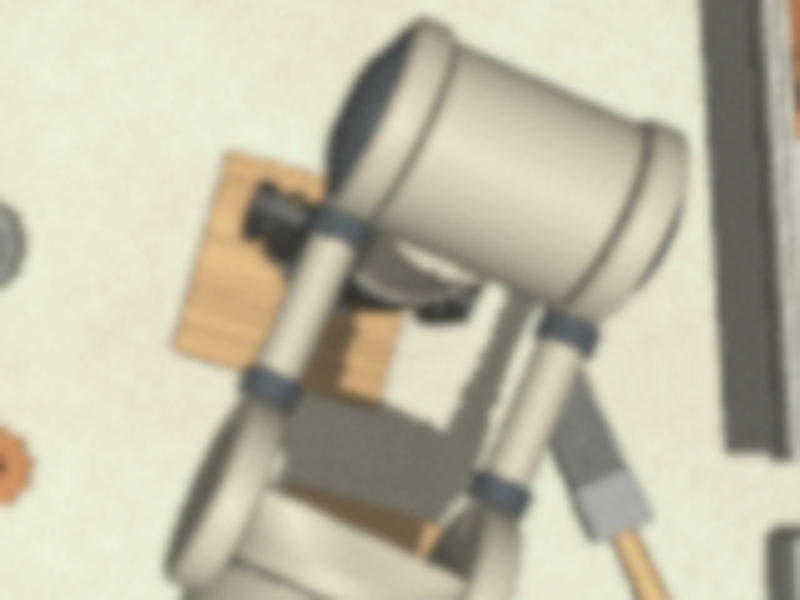

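The cap is held above the board's middle, with nothing nearby. I'll enlarge the view to check its tilt and where the rim is below the TCP.

Run:
```python
from h import *
np.set_printoptions(precision=1,suppress=True)
x0,y0,k=190,145,16
im=np.ascontiguousarray(snapshot("scene")[y0:y0+36,x0:x0+48,::-1])
im=cv2.resize(im,None,fx=k,fy=k,interpolation=cv2.INTER_CUBIC)
s=monitor.observe();t=s["tool_pos"];print(t,s["time"])
th=np.linspace(0,6.283,61)
for h in(-11,7,21):   # upright cap if base is h+... 
    P=t+np.stack([28*np.cos(th),28*np.sin(th),0*th+h],1)
    q=(proj("scene",P)-[x0,y0]+.5)*k
    cv2.polylines(im,[q.astype(np.int32)],True,(0,255,0),1)
cv2.imwrite("pics/z15.png",im)
```

```text
[ 552.7 -223.   113.8] 21.55
```

View pics/z15.png

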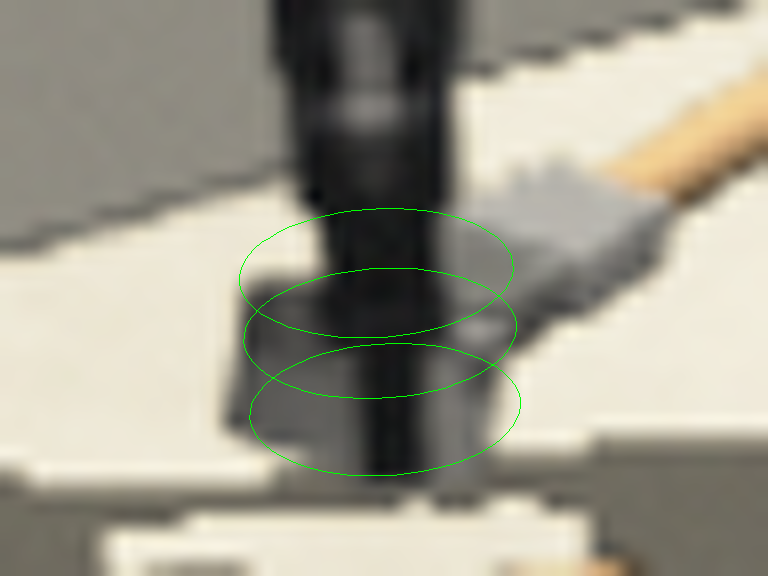

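The cap leans about 12° toward tool -x, and its lowest rim is about 14 mm below the TCP, so contact should come at a TCP height of about 28. I'll descend in steps and watch the force.

```bash
python3 -m pendant '[{"dx":0.001,"dy":0.02,"dz":-0.001,"twist":0,"grip":0.05},{"dx":0.001,"dy":0.04,"dz":-0.002,"twist":0,"grip":0.05},{"dx":0.001,"dy":0.058,"dz":-0.002,"twist":0,"grip":0.05},{"dx":0.001,"dy":0.066,"dz":-0.002,"twist":0,"grip":0.05},{"dx":0.001,"dy":0.07,"dz":-0.002,"twist":0,"grip":0.05},{"dx":0.001,"dy":0.07,"dz":-0.002,"twist":0,"grip":0.05},{"dx":0.001,"dy":0.07,"dz":-0.002,"twist":0,"grip":0.05},{"dx":0.001,"dy":0.07,"dz":-0.002,"twist":0,"grip":0.05}]'
python3 - <<'E'
from h import *
np.set_printoptions(precision=1,suppress=True)
x0,y0,k=190,165,16
im=np.ascontiguousarray(snapshot("scene")[y0:y0+36,x0:x0+48,::-1])
cv2.imwrite("pics/z16.png",cv2.resize(im,None,fx=k,fy=k,interpolation=cv2.INTER_CUBIC))
s=monitor.observe();print(s["tool_pos"],s["force"],s["moment"],s["time"])
E
```

```text
time: 22.22
tool_pos: [552.9, -226.0, 43.6]
eef_rot: [[0.898, 0.003, 0.441], [-0.441, -0.001, 0.898], [0.004, -1.0, 0.0]]
force: [0.1, 0.3, 2.1]
gripper_width: 58.3
[ 552.9 -226.1   43.5] [-0.1 -0.1  2. ] [ 0.  -0.2 -0. ] 22.2667
```

View pics/z16.png

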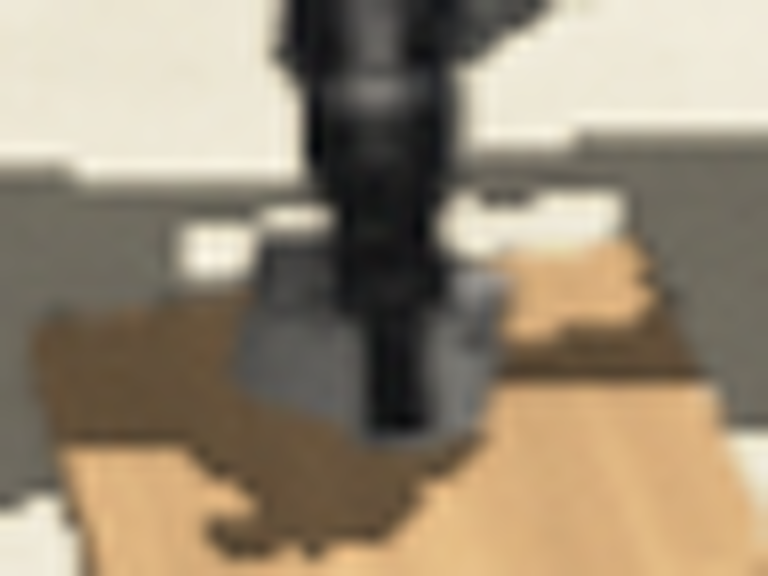

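```bash
python3 -m pendant '[{"dx":0,"dy":0.002,"dz":0,"twist":0,"grip":0.05},{"dx":0,"dy":0.004,"dz":0,"twist":0,"grip":0.05},{"dx":0,"dy":0.005,"dz":0,"twist":0,"grip":0.05},{"dx":0,"dy":0.005,"dz":0,"twist":0,"grip":0.05}]'
python3 -m pendant '[{"dx":0,"dy":0.002,"dz":0,"twist":0,"grip":0.05},{"dx":0,"dy":0.004,"dz":0,"twist":0,"grip":0.05},{"dx":0,"dy":0.005,"dz":0,"twist":0,"grip":0.05},{"dx":0,"dy":0.005,"dz":0,"twist":0,"grip":0.05}]'
python3 - <<'E'
from h import *
np.set_printoptions(precision=1,suppress=True)
x0,y0,k=190,165,16
im=np.ascontiguousarray(snapshot("scene")[y0:y0+36,x0:x0+48,::-1])
cv2.imwrite("pics/z17.png",cv2.resize(im,None,fx=k,fy=k,interpolation=cv2.INTER_CUBIC))
s=monitor.observe();print(s["tool_pos"],s["force"],s["moment"],s["time"])
E
```

```text
time: 22.6
tool_pos: [554.7, -226.8, 42.3]
eef_rot: [[0.898, 0.008, 0.441], [-0.441, -0.004, 0.898], [0.009, -1.0, 0.0]]
force: [-1.1, 1.1, 17.6]
gripper_width: 58.1
time: 22.93
tool_pos: [556.9, -228.4, 40.5]
eef_rot: [[0.897, 0.015, 0.441], [-0.441, -0.008, 0.898], [0.017, -1.0, -0.001]]
force: [2.2, -0.9, 24.8]
gripper_width: 58.2
[ 556.9 -228.3   40.5] [ 1.8 -0.2 25.8] [-0.5  0.   0. ] 22.9833
```

View pics/z17.png

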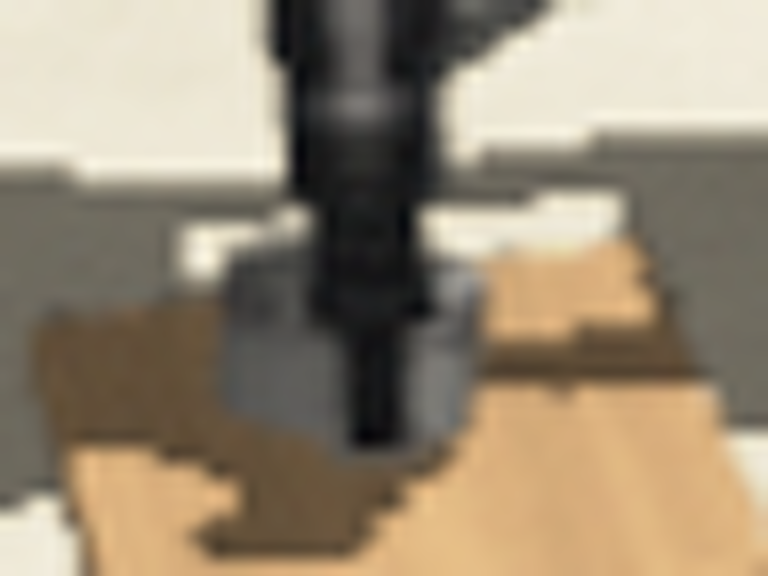

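The rim is on the board and the cap is pivoting upright in the jaws at 25 N, which is what I wanted. I'll press a little more and shift toward tool +x to bring it flat.

```bash
python3 -m pendant '[{"dx":0.002,"dy":0.001,"dz":0,"twist":0,"grip":0.05},{"dx":0.003,"dy":0.002,"dz":0,"twist":0,"grip":0.05},{"dx":0.004,"dy":0.003,"dz":0,"twist":0,"grip":0.05},{"dx":0.005,"dy":0.004,"dz":0,"twist":0,"grip":0.05},{"dx":0.005,"dy":0.004,"dz":0,"twist":0,"grip":0.05}]'
python3 - <<'E'
from h import *
np.set_printoptions(precision=1,suppress=True)
x0,y0,k=190,165,16
im=np.ascontiguousarray(snapshot("scene")[y0:y0+36,x0:x0+48,::-1])
im=cv2.resize(im,None,fx=k,fy=k,interpolation=cv2.INTER_CUBIC)
s=monitor.observe();print(s["tool_pos"],s["force"],s["moment"],s["time"])
th=np.linspace(0,6.283,61);t=s["tool_pos"]
for z,r in((14,27.5),(32,28),(46,28)):
    P=np.stack([t[0]+r*np.cos(th),t[1]+r*np.sin(th),0*th+z],1)
    cv2.polylines(im,[((proj("scene",P)-[x0,y0]+.5)*k).astype(np.int32)],True,(0,255,0),1)
cv2.imwrite("pics/z18.png",im)
E
```

```text
time: 23.4
tool_pos: [561.4, -230.8, 36.5]
eef_rot: [[0.897, 0.015, 0.441], [-0.441, -0.008, 0.898], [0.017, -1.0, -0.001]]
force: [1.0, -0.8, 24.5]
gripper_width: 57.7
[ 561.3 -230.9   36.5] [ 0.8 -1.8 23.7] [-0.6  0.   0. ] 23.45
```

View pics/z18.png

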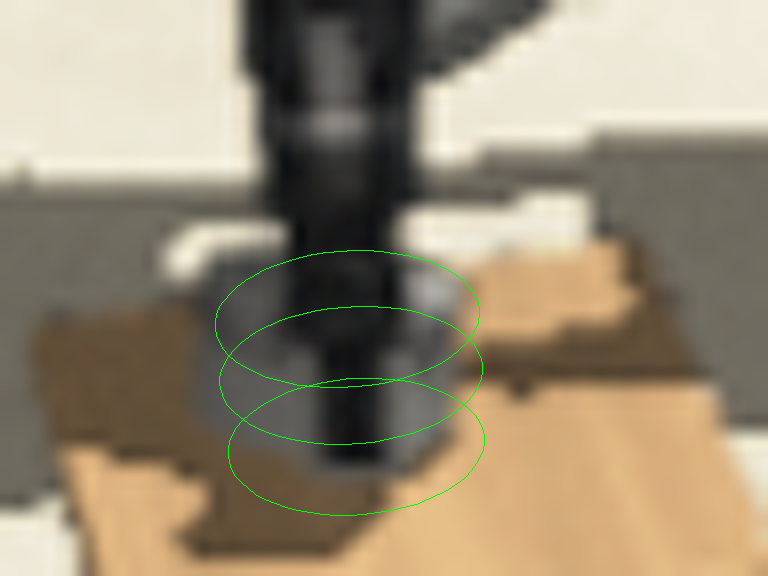

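The opening of 57.7 mm and the outline sitting about 40 px high in the crop show the cap is still cocked about 10° across the jaws, with the far rim touching. I'll ease off the load, recentre, touch down lightly, and then loosen the fingers in tiny steps so it settles without dropping.

```bash
python3 -m pendant '[{"dx":0,"dy":-0.003,"dz":0,"twist":0,"grip":0.05},{"dx":-0.001,"dy":-0.006,"dz":0.0005,"twist":0,"grip":0.05},{"dx":-0.003,"dy":-0.009,"dz":0.001,"twist":0,"grip":0.05},{"dx":-0.004,"dy":-0.009,"dz":0.001,"twist":0,"grip":0.05},{"dx":-0.004,"dy":-0.008,"dz":0.001,"twist":0,"grip":0.05},{"dx":-0.004,"dy":-0.008,"dz":0.001,"twist":0,"grip":0.05}]'
python3 - <<'E'
from h import *
np.set_printoptions(precision=1,suppress=True)
x0,y0,k=190,165,16
im=np.ascontiguousarray(snapshot("scene")[y0:y0+36,x0:x0+48,::-1])
im=cv2.resize(im,None,fx=k,fy=k,interpolation=cv2.INTER_CUBIC)
cv2.imwrite("pics/z19.png",im)
s=monitor.observe();print(s["tool_pos"],s["force"],s["moment"],s["time"],s["gripper_width"])
E
```

```text
time: 23.95
tool_pos: [554.6, -225.9, 37.6]
eef_rot: [[0.898, 0.005, 0.441], [-0.441, -0.002, 0.898], [0.005, -1.0, -0.0]]
force: [2.4, -1.3, 9.4]
gripper_width: 57.6
[ 554.6 -225.9   37.6] [ 2.2 -0.5  8.9] [-0.3 -0.3  0. ] 24.0 57.53225493050831
```

View pics/z19.png

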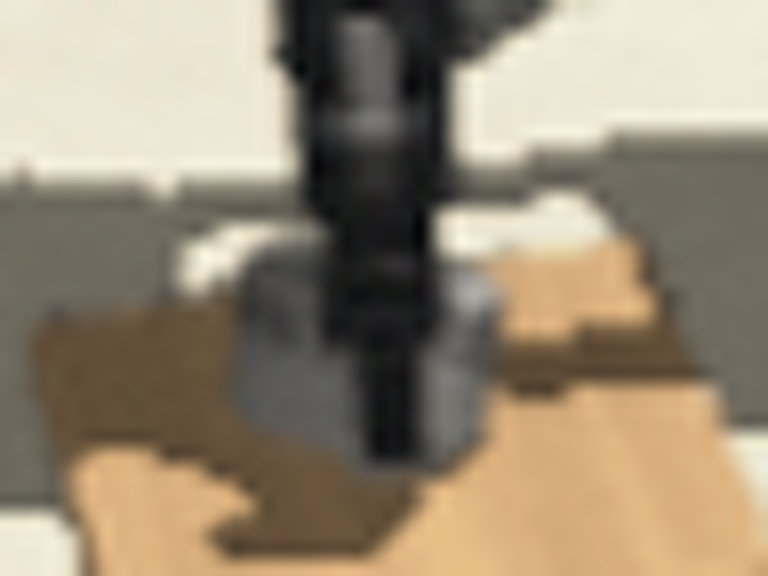

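Centred at (554.6,-225.9) with 9 N of contact. Now I'll open the fingers in half-millimetre steps.

```bash
python3 -m pendant '[{"dx":0,"dy":-0.001,"dz":0,"twist":0,"grip":0.056},{"dx":0,"dy":-0.001,"dz":0,"twist":0,"grip":0.0565},{"dx":0,"dy":-0.001,"dz":0,"twist":0,"grip":0.057},{"dx":0,"dy":-0.001,"dz":0,"twist":0,"grip":0.0573},{"dx":0,"dy":-0.001,"dz":0,"twist":0,"grip":0.0576},{"dx":0,"dy":-0.001,"dz":0,"twist":0,"grip":0.0578},{"dx":0,"dy":-0.001,"dz":0,"twist":0,"grip":0.058}]'
python3 - <<'E'
from h import *
np.set_printoptions(precision=1,suppress=True)
x0,y0,k=190,165,16
im=np.ascontiguousarray(snapshot("scene")[y0:y0+36,x0:x0+48,::-1])
im=cv2.resize(im,None,fx=k,fy=k,interpolation=cv2.INTER_CUBIC)
cv2.imwrite("pics/z20.png",im)
s=monitor.observe();print(s["tool_pos"],s["force"],s["moment"],s["time"],s["gripper_width"])
E
```

```text
time: 24.58
tool_pos: [554.3, -225.7, 37.7]
eef_rot: [[0.898, 0.003, 0.441], [-0.441, -0.002, 0.898], [0.004, -1.0, -0.0]]
force: [3.0, -0.4, 6.6]
gripper_width: 58.3
[ 554.2 -225.7   37.7] [ 2.3 -1.   6.3] [-0.2 -0.4  0. ] 24.6333 58.38179599086068
```

View pics/z20.png

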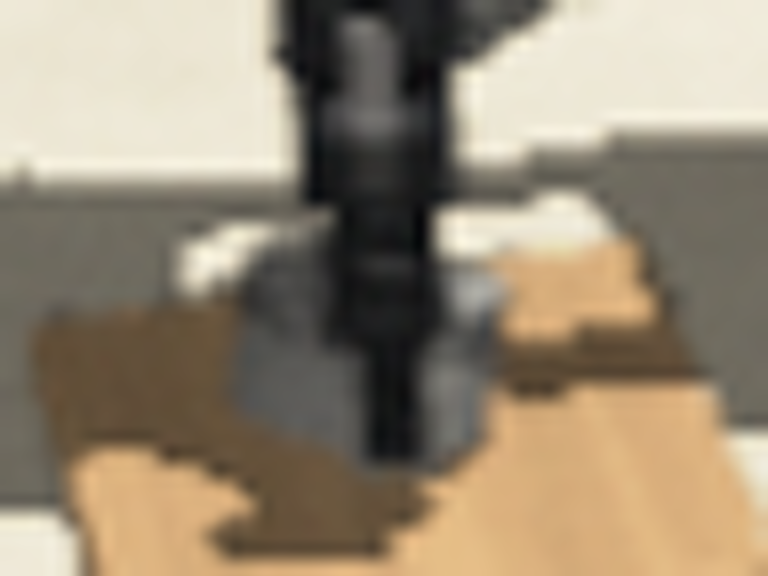

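Still held, with the opening at 58.3. I'll continue the slow opening.

```bash
python3 -m pendant '[{"dx":0,"dy":0,"dz":0,"twist":0,"grip":0.0583},{"dx":0,"dy":0,"dz":0,"twist":0,"grip":0.0586},{"dx":0,"dy":0,"dz":0,"twist":0,"grip":0.0589},{"dx":0,"dy":0,"dz":0,"twist":0,"grip":0.0592},{"dx":0,"dy":0,"dz":0,"twist":0,"grip":0.0595},{"dx":0,"dy":0,"dz":0,"twist":0,"grip":0.0598},{"dx":0,"dy":0,"dz":0,"twist":0,"grip":0.0601},{"dx":0,"dy":0,"dz":0,"twist":0,"grip":0.0601}]'
python3 - <<'E'
from h import *
np.set_printoptions(precision=1,suppress=True)
x0,y0,k=190,165,16
im=np.ascontiguousarray(snapshot("scene")[y0:y0+36,x0:x0+48,::-1])
im=cv2.resize(im,None,fx=k,fy=k,interpolation=cv2.INTER_CUBIC)
s=monitor.observe();print(s["tool_pos"],s["force"],s["moment"],s["time"],s["gripper_width"])
th=np.linspace(0,6.283,61);t=s["tool_pos"]
for z,r in((14,27.5),(32,28),(46,28)):
    P=np.stack([t[0]+r*np.cos(th),t[1]+r*np.sin(th),0*th+z],1)
    cv2.polylines(im,[((proj("scene",P)-[x0,y0]+.5)*k).astype(np.int32)],True,(0,255,0),1)
cv2.imwrite("pics/z21.png",im)
E
```

```text
time: 25.3
tool_pos: [554.0, -225.5, 37.3]
eef_rot: [[0.898, 0.003, 0.441], [-0.441, -0.001, 0.898], [0.003, -1.0, 0.0]]
force: [1.9, -0.7, 4.8]
gripper_width: 60.0
[ 554.  -225.5   37.3] [ 2.2 -1.2  4.8] [-0.2 -0.4  0. ] 25.35 60.34965670281722
```

View pics/z21.png

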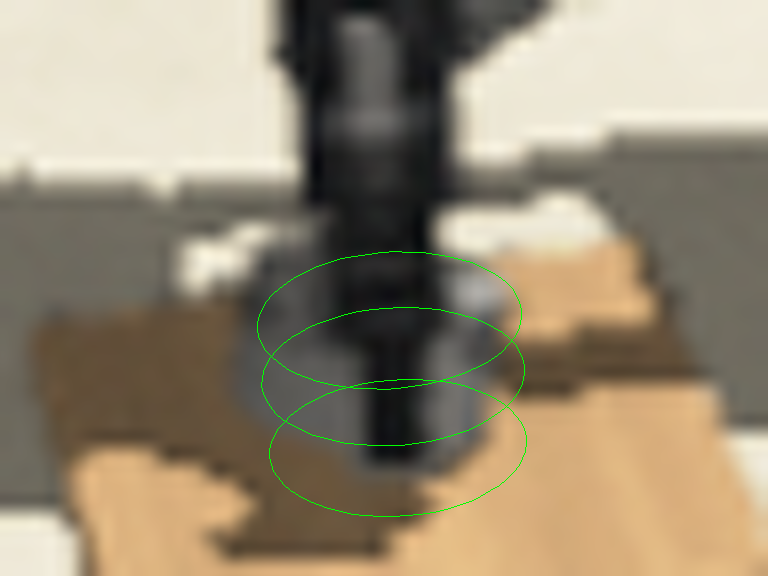

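At 60 mm the cap is still lightly wedged and I can't see its tilt along the jaw line from here. There is plenty of time left. I'll close again, raise it 12 mm and turn the jaws across the camera's view to see how the cap sits.

```bash
python3 -m pendant '[{"dx":0,"dy":0,"dz":0,"twist":0,"grip":0.05},{"dx":0,"dy":0,"dz":0,"twist":0,"grip":0.05},{"dx":0,"dy":0,"dz":0,"twist":0,"grip":0.05},{"dx":0,"dy":-0.005,"dz":0,"twist":0,"grip":0.05},{"dx":0,"dy":-0.01,"dz":0,"twist":0,"grip":0.05},{"dx":0,"dy":-0.014,"dz":0,"twist":6,"grip":0.05},{"dx":0,"dy":-0.014,"dz":0,"twist":13,"grip":0.05},{"dx":0,"dy":-0.014,"dz":0,"twist":20,"grip":0.05},{"dx":0,"dy":-0.014,"dz":0,"twist":27,"grip":0.05},{"dx":0,"dy":-0.014,"dz":0,"twist":34,"grip":0.05},{"dx":0,"dy":-0.014,"dz":0,"twist":41,"grip":0.05},{"dx":0,"dy":-0.014,"dz":0,"twist":48,"grip":0.05},{"dx":0,"dy":-0.014,"dz":0,"twist":55,"grip":0.05},{"dx":0,"dy":-0.014,"dz":0,"twist":62,"grip":0.05},{"dx":0,"dy":-0.014,"dz":0,"twist":69,"grip":0.05},{"dx":0,"dy":-0.014,"dz":0,"twist":75,"grip":0.05},{"dx":0,"dy":-0.014,"dz":0,"twist":80,"grip":0.05},{"dx":0,"dy":-0.014,"dz":0,"twist":80,"grip":0.05}]'
cat > zb.py <<'E'
from h import *
import sys
np.set_printoptions(precision=2,suppress=True)
x0,y0,k=186,155,14
im=np.ascontiguousarray(snapshot("scene")[y0:y0+42,x0:x0+56,::-1])
im=np.clip(im.astype(float)*float(sys.argv[2]),0,255).astype(np.uint8)
im=cv2.resize(im,None,fx=k,fy=k,interpolation=cv2.INTER_CUBIC)
s=monitor.observe();print(s["q"],s["tool_pos"],s["eef_rot"],s["force"],s["moment"],s["time"],s["gripper_width"])
cv2.imwrite(f"pics/z{sys.argv[1]}.png",im)
E
python3 zb.py 22 1.5
```

```text
time: 26.85
tool_pos: [552.4, -224.8, 49.4]
eef_rot: [[-0.281, -0.002, 0.96], [-0.96, 0.001, -0.281], [-0.0, -1.0, -0.002]]
force: [-0.2, 0.3, -1.0]
gripper_width: 57.8
[-25.42   7.78  88.06   0.    84.28  -9.35] [ 552.44 -224.84   49.46] [[-0.28 -0.    0.96]
 [-0.96  0.   -0.28]
 [-0.   -1.   -0.  ]] [-1.14  0.86 -0.54] [0.02 0.01 0.06] 26.9 57.60504698605089
```

View pics/z22.png

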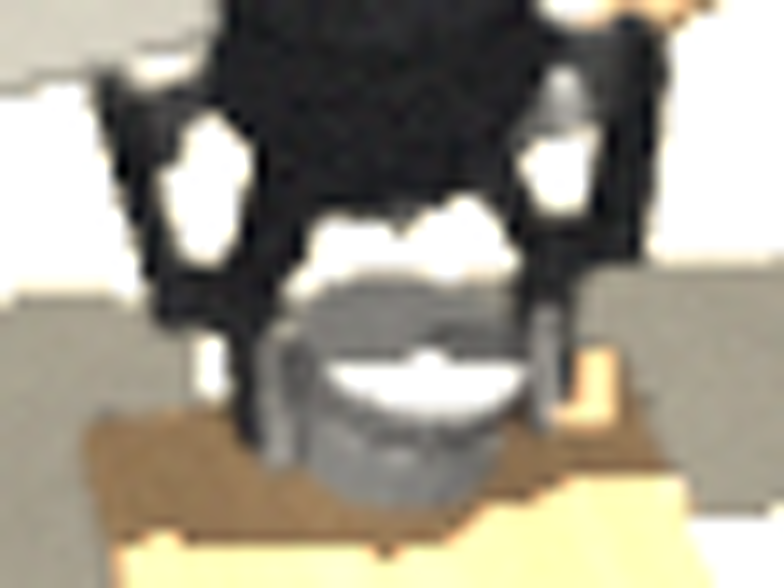

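Now the jaw profile is visible. The cap is upright to within about 5–7°, gripped diagonally across the crown, with its top facing up. It is centred at (552,-225). I'll lower it to a light touch here and then release in slow steps.

```bash
python3 -m pendant '[{"dx":0,"dy":0.003,"dz":0,"twist":0,"grip":0.05},{"dx":0,"dy":0.006,"dz":0,"twist":0,"grip":0.05},{"dx":0,"dy":0.008,"dz":0,"twist":0,"grip":0.05},{"dx":0,"dy":0.01,"dz":0,"twist":0,"grip":0.05},{"dx":0,"dy":0.011,"dz":0,"twist":0,"grip":0.05},{"dx":0,"dy":0.012,"dz":0,"twist":0,"grip":0.05},{"dx":0,"dy":0.012,"dz":0,"twist":0,"grip":0.05}]'
python3 zb.py 23 1.2
```

```text
time: 27.48
tool_pos: [553.0, -225.2, 38.3]
eef_rot: [[-0.278, -0.0, 0.961], [-0.961, -0.0, -0.278], [0.0, -1.0, -0.0]]
force: [-0.6, -0.4, -1.2]
gripper_width: 57.3
[-25.42   8.27  88.69  -0.    83.04  -9.26] [ 553.13 -225.25   38.4 ] [[-0.28  0.    0.96]
 [-0.96 -0.   -0.28]
 [ 0.   -1.    0.  ]] [0.38 0.46 0.04] [ 0.01  0.03 -0.01] 27.5333 57.60502481507833
```

View pics/z23.png

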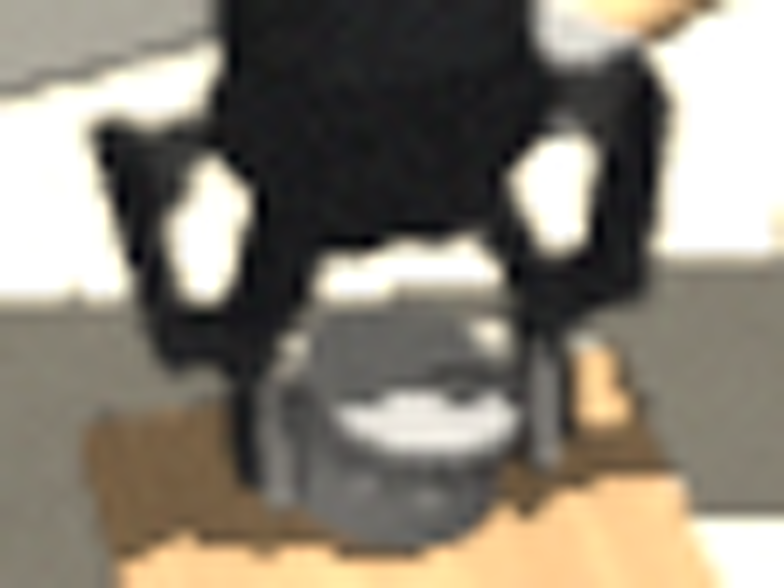

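No contact yet at 38.4. I'll lower further in small steps.

```bash
python3 -m pendant '[{"dx":0,"dy":0.001,"dz":0,"twist":0,"grip":0.05},{"dx":0,"dy":0.002,"dz":0,"twist":0,"grip":0.05},{"dx":0,"dy":0.003,"dz":0,"twist":0,"grip":0.05},{"dx":0,"dy":0.003,"dz":0,"twist":0,"grip":0.05}]'
python3 -m pendant '[{"dx":0,"dy":0.001,"dz":0,"twist":0,"grip":0.05},{"dx":0,"dy":0.002,"dz":0,"twist":0,"grip":0.05},{"dx":0,"dy":0.003,"dz":0,"twist":0,"grip":0.05},{"dx":0,"dy":0.003,"dz":0,"twist":0,"grip":0.05}]'
python3 zb.py 24 1.2
```

```text
time: 27.87
tool_pos: [553.2, -225.9, 37.5]
eef_rot: [[-0.278, 0.001, 0.96], [-0.96, -0.002, -0.278], [0.001, -1.0, 0.001]]
force: [-5.7, -1.3, 9.5]
gripper_width: 57.5
time: 28.2
tool_pos: [553.1, -226.4, 36.9]
eef_rot: [[-0.279, 0.001, 0.96], [-0.96, -0.003, -0.279], [0.002, -1.0, 0.002]]
force: [-10.5, 0.4, 20.4]
gripper_width: 57.5
[-25.46   8.3   88.8   -0.12  82.76  -9.27] [ 553.15 -226.4    36.94] [[-0.28  0.    0.96]
 [-0.96 -0.   -0.28]
 [ 0.   -1.    0.  ]] [-10.41   0.03  20.91] [0.36 2.23 0.13] 28.25 57.33308530451764
```

View pics/z24.png

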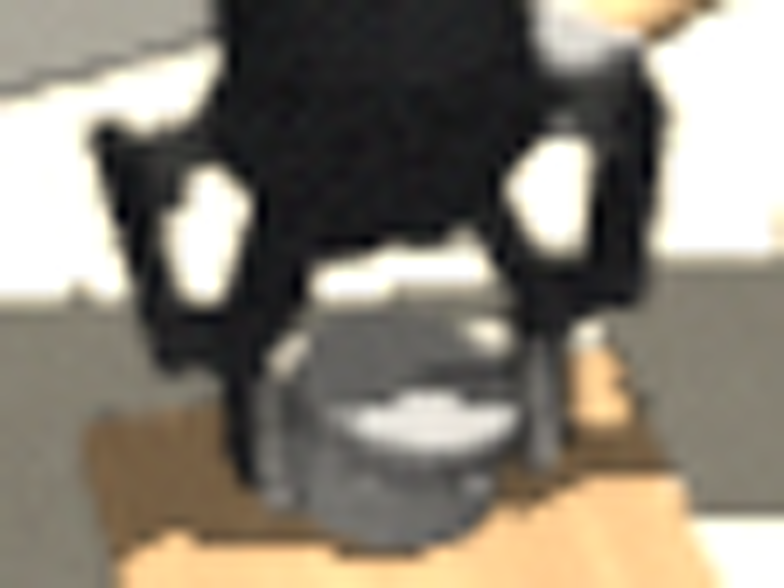

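The rim on the right (-x) side is touching. I'll ease off to a light touch, then open slowly.

```bash
python3 -m pendant '[{"dx":0,"dy":-0.002,"dz":0,"twist":0,"grip":0.05},{"dx":0,"dy":-0.004,"dz":0,"twist":0,"grip":0.05},{"dx":0,"dy":-0.005,"dz":0,"twist":0,"grip":0.056},{"dx":0,"dy":-0.005,"dz":0,"twist":0,"grip":0.057},{"dx":0,"dy":-0.005,"dz":0,"twist":0,"grip":0.0574},{"dx":0,"dy":-0.005,"dz":0,"twist":0,"grip":0.0577},{"dx":0,"dy":-0.005,"dz":0,"twist":0,"grip":0.058},{"dx":0,"dy":-0.005,"dz":0,"twist":0,"grip":0.0583},{"dx":0,"dy":-0.005,"dz":0,"twist":0,"grip":0.0586},{"dx":0,"dy":-0.005,"dz":0,"twist":0,"grip":0.0589},{"dx":0,"dy":-0.005,"dz":0,"twist":0,"grip":0.0592},{"dx":0,"dy":-0.005,"dz":0,"twist":0,"grip":0.0595},{"dx":0,"dy":-0.005,"dz":0,"twist":0,"grip":0.0598},{"dx":0,"dy":-0.005,"dz":0,"twist":0,"grip":0.0601}]'
python3 zb.py 25 1.2
```

```text
time: 29.42
tool_pos: [553.3, -225.2, 37.3]
eef_rot: [[-0.278, 0.0, 0.96], [-0.96, -0.0, -0.278], [0.0, -1.0, 0.001]]
force: [1.0, -2.3, 3.1]
gripper_width: 60.1
[-25.41   8.32  88.75   0.    82.9   -9.25] [ 553.28 -225.21   37.25] [[-0.28  0.    0.96]
 [-0.96 -0.   -0.28]
 [-0.   -1.    0.  ]] [ 2.15 -2.63  3.58] [-0.38 -0.19  0.06] 29.4667 59.85560894541168
```

View pics/z25.png

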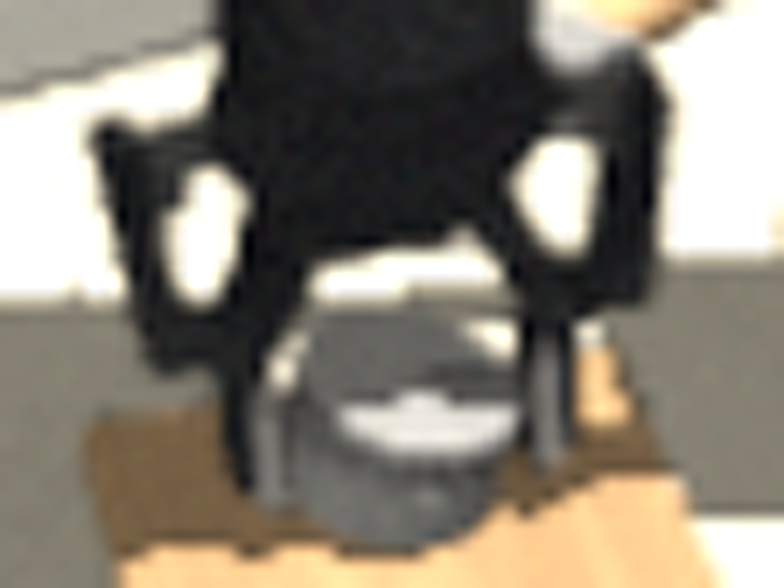

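Still wedged by the remaining 3 N of push. I'll remove that push by rising 1 mm, and keep opening in 0.15 mm steps so the high side slides down along the pad.

```bash
python3 -m pendant '[{"dx":0,"dy":-0.0005,"dz":0,"twist":0,"grip":0.0601},{"dx":0,"dy":-0.001,"dz":0,"twist":0,"grip":0.0601},{"dx":0,"dy":-0.001,"dz":0,"twist":0,"grip":0.0603},{"dx":0,"dy":-0.001,"dz":0,"twist":0,"grip":0.0604},{"dx":0,"dy":-0.001,"dz":0,"twist":0,"grip":0.0606},{"dx":0,"dy":-0.001,"dz":0,"twist":0,"grip":0.0607},{"dx":0,"dy":-0.001,"dz":0,"twist":0,"grip":0.0609},{"dx":0,"dy":-0.001,"dz":0,"twist":0,"grip":0.061},{"dx":0,"dy":-0.001,"dz":0,"twist":0,"grip":0.0612},{"dx":0,"dy":-0.001,"dz":0,"twist":0,"grip":0.0613},{"dx":0,"dy":-0.001,"dz":0,"twist":0,"grip":0.0615}]'
python3 zb.py 26 1.2
```

```text
time: 30.38
tool_pos: [553.2, -225.3, 38.4]
eef_rot: [[-0.278, 0.0, 0.96], [-0.96, -0.0, -0.278], [0.0, -1.0, 0.0]]
force: [-0.1, -0.6, -0.1]
gripper_width: 61.5
[-25.42   8.26  88.68  -0.    83.02  -9.25] [ 553.25 -225.29   38.48] [[-0.28  0.    0.96]
 [-0.96 -0.   -0.28]
 [ 0.   -1.    0.  ]] [0.77 0.17 0.52] [ 0.01 -0.03 -0.  ] 30.4333 61.417597949731366
```

View pics/z26.png

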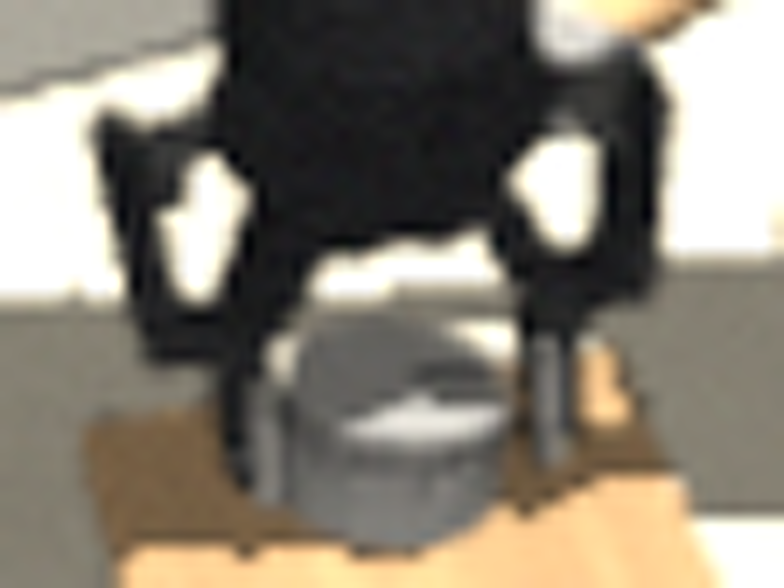

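The cap now appears to stand level and free, with zero force and a gap at the right pad. I'll open wide and look.

```bash
python3 -m pendant '[{"dx":0,"dy":-0.001,"dz":0,"twist":0,"grip":0.062},{"dx":0,"dy":-0.001,"dz":0,"twist":0,"grip":0.063},{"dx":0,"dy":-0.001,"dz":0,"twist":0,"grip":0.064},{"dx":0,"dy":-0.001,"dz":0,"twist":0,"grip":0.066},{"dx":0,"dy":-0.001,"dz":0,"twist":0,"grip":0.07},{"dx":0,"dy":-0.001,"dz":0,"twist":0,"grip":0.075},{"dx":0,"dy":-0.001,"dz":0,"twist":0,"grip":0.08},{"dx":0,"dy":-0.001,"dz":0,"twist":0,"grip":0.08}]'
python3 zb.py 27 1.2
```

```text
time: 31.1
tool_pos: [553.1, -225.2, 39.2]
eef_rot: [[-0.278, -0.0, 0.96], [-0.96, 0.0, -0.278], [-0.0, -1.0, -0.0]]
force: [-0.2, 0.1, 0.1]
gripper_width: 79.9
[-25.41   8.23  88.64  -0.    83.13  -9.25] [ 553.13 -225.18   39.28] [[-0.28  0.    0.96]
 [-0.96 -0.   -0.28]
 [ 0.   -1.    0.  ]] [0.75 0.74 0.92] [0.01 0.01 0.02] 31.15 79.6971310702874
```

View pics/z27.png

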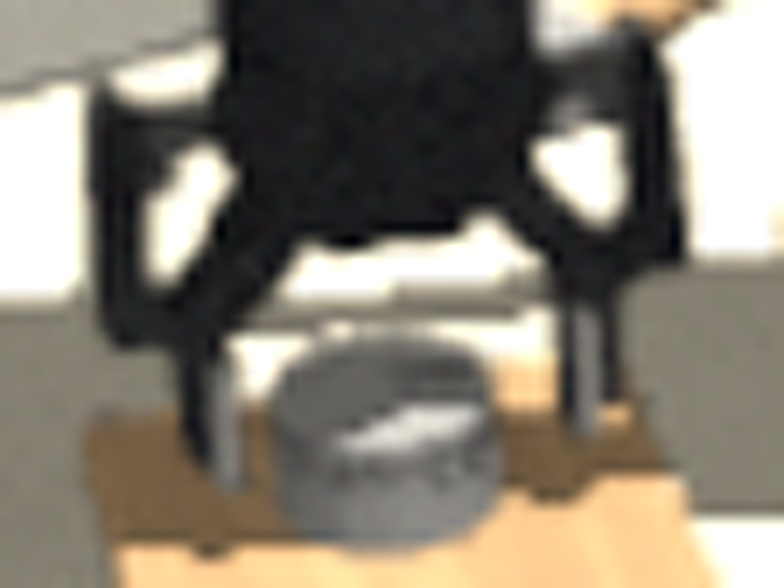

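The cap stands flat and the right way up on the board, with clear gaps to both pads. I'll withdraw straight up and check both views.

```bash
python3 -m pendant '[{"dx":0,"dy":-0.008,"dz":0,"twist":0,"grip":0.085},{"dx":0,"dy":-0.025,"dz":0,"twist":0,"grip":0.085},{"dx":0,"dy":-0.05,"dz":0,"twist":0,"grip":0.085},{"dx":0,"dy":-0.085,"dz":0,"twist":0,"grip":0.085},{"dx":0,"dy":-0.12,"dz":0,"twist":0,"grip":0.085},{"dx":0,"dy":-0.155,"dz":0,"twist":0,"grip":0.085},{"dx":0.04,"dy":-0.18,"dz":0,"twist":0,"grip":0.085},{"dx":0.08,"dy":-0.2,"dz":0,"twist":0,"grip":0.085},{"dx":0.12,"dy":-0.21,"dz":0,"twist":0,"grip":0.085},{"dx":0.16,"dy":-0.21,"dz":0,"twist":0,"grip":0.085},{"dx":0.19,"dy":-0.21,"dz":0,"twist":0,"grip":0.085},{"dx":0.2,"dy":-0.21,"dz":0,"twist":0,"grip":0.085},{"dx":0.2,"dy":-0.21,"dz":0,"twist":0,"grip":0.085}]'
python3 - <<'E'
from h import *
import cv2
for n in("scene","top"):
    im=snapshot(n)[:,:,::-1]; cv2.imwrite(f"pics/{n}28.png",im)
    x0,y0=((180,155) if n=="scene" else (290,165)); k=10
    c=cv2.resize(np.ascontiguousarray(im[y0:y0+60,x0:x0+80]),None,fx=k,fy=k,interpolation=cv2.INTER_CUBIC)
    cv2.imwrite(f"pics/{n}28z.png",c)
E
```

```text
time: 32.23
tool_pos: [495.9, -420.0, 249.0]
eef_rot: [[-0.283, -0.001, 0.959], [-0.959, -0.0, -0.283], [0.0, -1.0, -0.001]]
force: [-0.1, 0.2, -0.8]
gripper_width: 84.9
```

View pics/scene28.png

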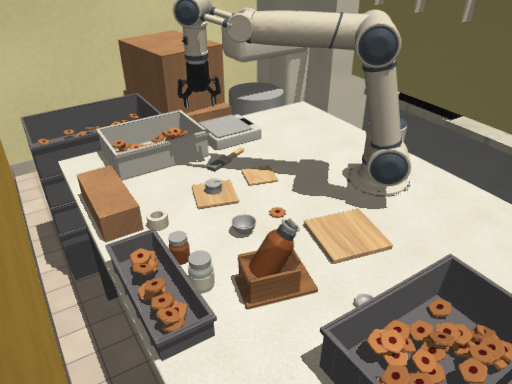

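View pics/scene28z.png

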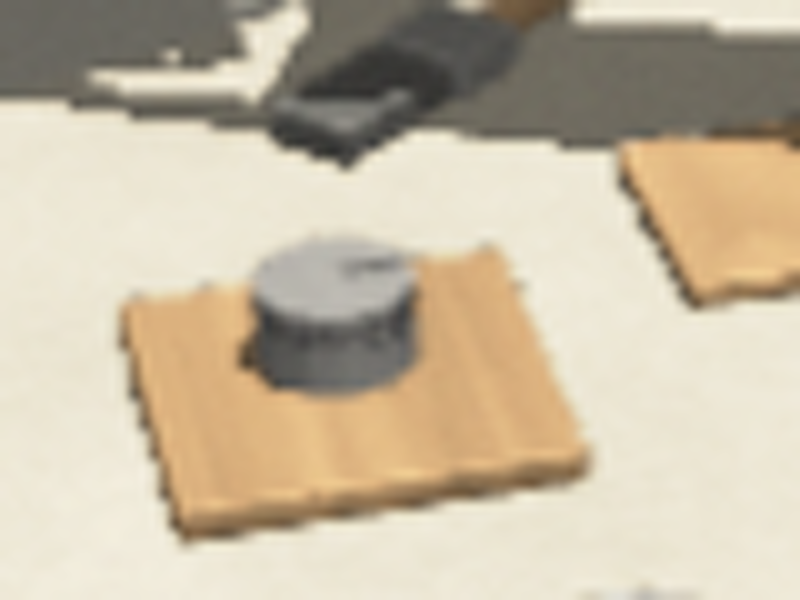

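View pics/top28.png

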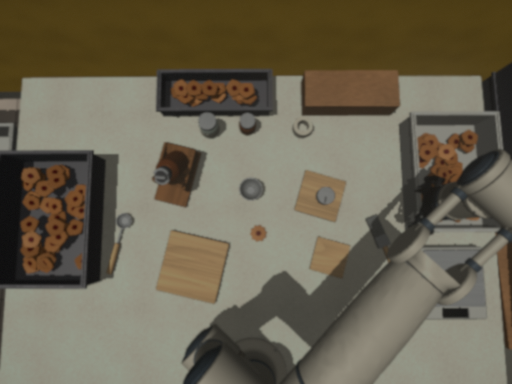

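Run:
```python
from h import *
np.set_printoptions(precision=1,suppress=True)
print(onz("scene",180+333.5/10-.5,155+282.5/10-.5,46),onz("top",325,196,46))
x0,y0=300,170
c=np.clip(cv2.imread("pics/top28.png")[y0:y0+52,x0:x0+52].astype(float)*1.6,0,255).astype(np.uint8)
cv2.imwrite("pics/t28z.png",cv2.resize(c,None,fx=11,fy=11,interpolation=cv2.INTER_CUBIC))
```

```text
[ 551.7 -237.4   46. ] [ 548.  -234.5   46. ]
```

View pics/t28z.png

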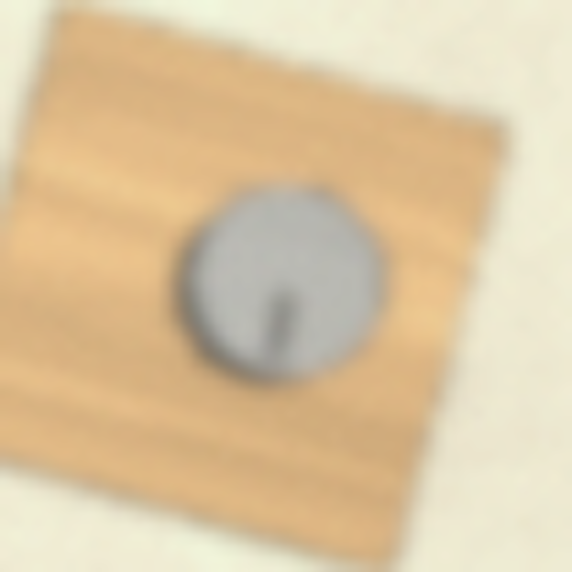

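The cap stands flat, open side down, but about 12 mm from the board's centre: (550.5,-237) against (554,-225.6). With 40 s left, I'll take a clean grip on the now upright cap and slide it to the middle.

```bash
python3 -m pendant '[{"dx":-0.01,"dy":0,"dz":0,"twist":0,"grip":0.085},{"dx":-0.04,"dy":0,"dz":0,"twist":0,"grip":0.085},{"dx":-0.075,"dy":0.01,"dz":0,"twist":0,"grip":0.085},{"dx":-0.11,"dy":0.02,"dz":0,"twist":0,"grip":0.085},{"dx":-0.145,"dy":0.04,"dz":0,"twist":0,"grip":0.085},{"dx":-0.17,"dy":0.06,"dz":0.001,"twist":0,"grip":0.085},{"dx":-0.186,"dy":0.08,"dz":0.001,"twist":0,"grip":0.085},{"dx":-0.191,"dy":0.1,"dz":0.001,"twist":0,"grip":0.085},{"dx":-0.191,"dy":0.12,"dz":0.001,"twist":0,"grip":0.085},{"dx":-0.191,"dy":0.14,"dz":0.001,"twist":0,"grip":0.085},{"dx":-0.191,"dy":0.15,"dz":0.001,"twist":0,"grip":0.085},{"dx":-0.191,"dy":0.15,"dz":0.001,"twist":0,"grip":0.085},{"dx":-0.191,"dy":0.15,"dz":0.001,"twist":0,"grip":0.085}]'
python3 zb.py 29 1.2
```

```text
time: 33.42
tool_pos: [551.7, -232.8, 99.6]
eef_rot: [[-0.277, -0.0, 0.961], [-0.961, 0.0, -0.277], [-0.0, -1.0, -0.0]]
force: [0.3, -0.3, 0.7]
gripper_width: 85.1
[-26.17   6.25  84.39   0.01  89.26 -10.06] [ 552.18 -233.43  100.77] [[-0.28  0.    0.96]
 [-0.96 -0.   -0.28]
 [ 0.   -1.    0.  ]] [ 0.25  0.34 -0.48] [ 0.02 -0.   -0.  ] 33.4667 84.95383500423544
```

View pics/z29.png

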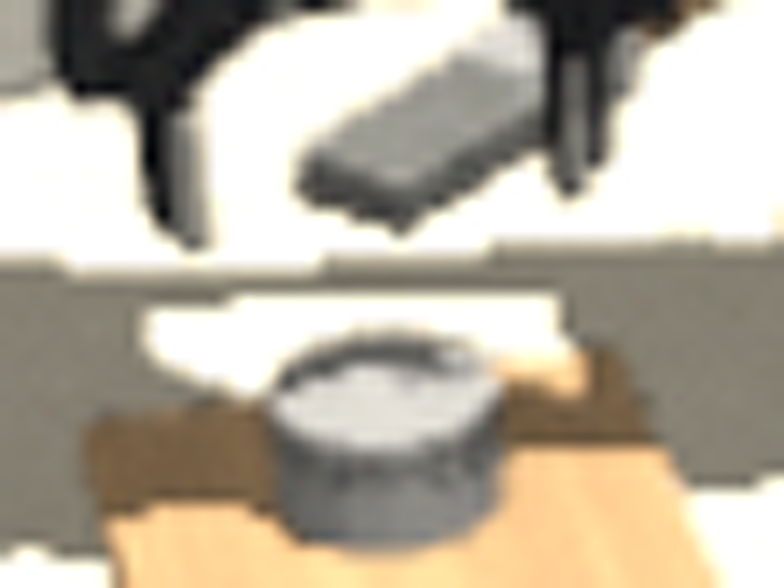

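The pads straddle the cap evenly, at about x = 195 and 570 around the cap at 387. Descending to grip the crown.

```bash
python3 -m pendant '[{"dx":0.002,"dy":0.02,"dz":0,"twist":0,"grip":0.085},{"dx":0.003,"dy":0.045,"dz":0,"twist":0,"grip":0.085},{"dx":0.003,"dy":0.06,"dz":0,"twist":0,"grip":0.085},{"dx":0.003,"dy":0.066,"dz":0,"twist":0,"grip":0.08},{"dx":0.003,"dy":0.066,"dz":0,"twist":0,"grip":0.07},{"dx":0.003,"dy":0.066,"dz":0,"twist":0,"grip":0.065},{"dx":0.003,"dy":0.066,"dz":0,"twist":0,"grip":0.06},{"dx":0.003,"dy":0.066,"dz":0,"twist":0,"grip":0.055},{"dx":0.003,"dy":0.066,"dz":0,"twist":0,"grip":0.055},{"dx":0.001,"dy":0.066,"dz":0,"twist":0,"grip":0.055},{"dx":-0.001,"dy":0.066,"dz":0,"twist":0,"grip":0.055},{"dx":-0.003,"dy":0.066,"dz":0,"twist":0,"grip":0.055},{"dx":-0.005,"dy":0.066,"dz":0,"twist":0,"grip":0.055},{"dx":-0.007,"dy":0.066,"dz":0,"twist":0,"grip":0.055},{"dx":-0.009,"dy":0.066,"dz":0,"twist":0,"grip":0.055},{"dx":-0.009,"dy":0.066,"dz":0,"twist":0,"grip":0.055}]'
python3 zb.py 30 1.2
```

```text
time: 34.8
tool_pos: [555.1, -226.7, 35.8]
eef_rot: [[-0.279, 0.003, 0.96], [-0.96, -0.003, -0.279], [0.002, -1.0, 0.004]]
force: [0.2, -3.1, 5.5]
gripper_width: 55.4
[-25.43   8.54  88.66  -0.08  82.54  -9.23] [ 555.12 -226.74   35.76] [[-0.28  0.    0.96]
 [-0.96 -0.   -0.28]
 [ 0.   -1.    0.  ]] [-0.64 -1.79  5.91] [-0.34  0.13  0.01] 34.85 55.200543708127455
```

View pics/z30.png

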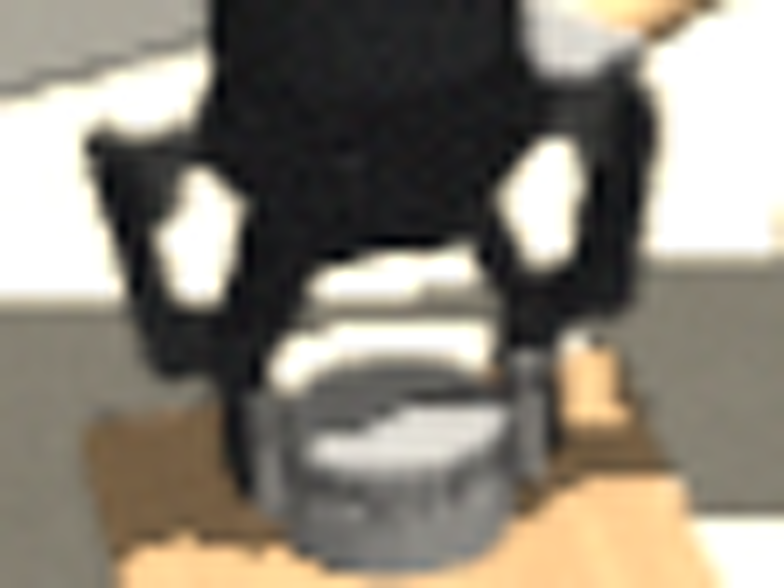

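The cap moved with the jaws, flat and centred near (555,-227), at a clean 55.3 mm grip. I'll release it slowly and withdraw.

```bash
python3 -m pendant '[{"dx":0,"dy":0,"dz":0,"twist":0,"grip":0.056},{"dx":0,"dy":0,"dz":0,"twist":0,"grip":0.057},{"dx":0,"dy":0,"dz":0,"twist":0,"grip":0.058},{"dx":0,"dy":0,"dz":0,"twist":0,"grip":0.06},{"dx":0,"dy":0,"dz":0,"twist":0,"grip":0.065},{"dx":0,"dy":0,"dz":0,"twist":0,"grip":0.072},{"dx":0,"dy":0,"dz":0,"twist":0,"grip":0.08},{"dx":0,"dy":0,"dz":0,"twist":0,"grip":0.08},{"dx":0,"dy":-0.01,"dz":0,"twist":0,"grip":0.085},{"dx":0,"dy":-0.03,"dz":0,"twist":0,"grip":0.085},{"dx":0,"dy":-0.06,"dz":0,"twist":0,"grip":0.085},{"dx":0,"dy":-0.095,"dz":0,"twist":0,"grip":0.085},{"dx":0,"dy":-0.13,"dz":0,"twist":0,"grip":0.085},{"dx":0.02,"dy":-0.16,"dz":0,"twist":0,"grip":0.085},{"dx":0.055,"dy":-0.185,"dz":0,"twist":0,"grip":0.085},{"dx":0.095,"dy":-0.2,"dz":0,"twist":0,"grip":0.085},{"dx":0.135,"dy":-0.21,"dz":0,"twist":0,"grip":0.085},{"dx":0.17,"dy":-0.21,"dz":0,"twist":0,"grip":0.085},{"dx":0.19,"dy":-0.21,"dz":0,"twist":0,"grip":0.085},{"dx":0.2,"dy":-0.21,"dz":0,"twist":0,"grip":0.085}]'
python3 -m pendant '[{"dx":0,"dy":0,"dz":0,"twist":0,"grip":0.085},{"dx":0,"dy":0,"dz":0,"twist":0,"grip":0.085},{"dx":0,"dy":0,"dz":0,"twist":0,"grip":0.085}]'
python3 - <<'E'
from h import *
P=[]
for n in("scene","top"):
    im=snapshot(n)[:,:,::-1]; cv2.imwrite(f"pics/{n}31.png",im)
    x0,y0=((180,160) if n=="scene" else (296,168))
    c=np.clip(im[y0:y0+55,x0:x0+55].astype(float)*(1.6 if n=="top" else 1),0,255).astype(np.uint8)
    P.append(cv2.resize(c,None,fx=7,fy=7,interpolation=cv2.INTER_CUBIC))
cv2.imwrite("pics/f31.png",np.hstack(P))
E
```

```text
time: 36.52
tool_pos: [496.9, -420.5, 244.0]
eef_rot: [[-0.282, 0.0, 0.96], [-0.96, -0.001, -0.282], [0.001, -1.0, 0.0]]
force: [-0.4, -0.4, -0.2]
gripper_width: 85.1
time: 36.77
tool_pos: [499.1, -416.1, 243.5]
eef_rot: [[-0.277, 0.0, 0.961], [-0.961, 0.001, -0.277], [-0.001, -1.0, 0.0]]
force: [-0.4, 0.3, -0.4]
gripper_width: 85.0
```

View pics/f31.png

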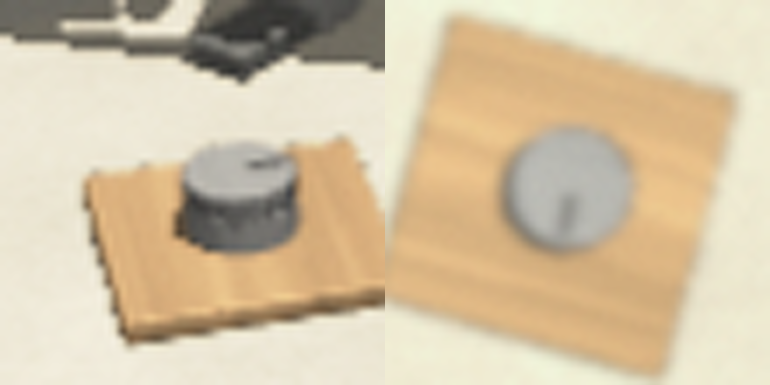

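View pics/top31.png

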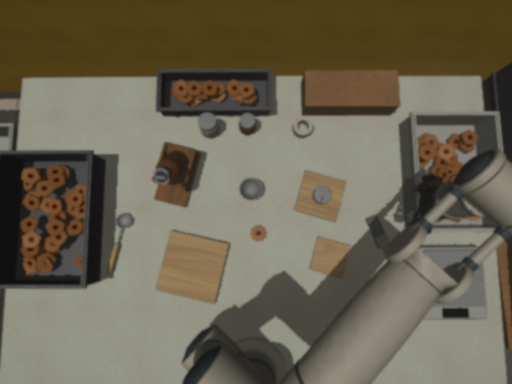

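The cap stands flat near the middle of the board; in the top crop it is at about (568,190), with the board centred near (563,195). The bystanders in the top view are where they began. Handing in.

```bash
python3 -c "
from rig import manip; print(manip.sign_off())"
```

```text
the job is handed in; nothing more can be done
None
```

The cap is off the mill and stands upright, open side down, near the middle of the 140 mm board. I handed the job in at about 37 s.

- **Unscrewing:** The tool can only turn about the vertical, so I gripped the crown across the lean and turned it anticlockwise over eight grips. I followed the mark on the cap up to about 240° and estimated the turning after that. The last two grips' worth rocked the cap more upright on the neck before it came free. A first test lift met about 18 N, so I turned it 20° more. It then came off along the neck axis with no load left.
- **Placing:** The cap was tilted in the jaws, so I lowered its rim onto the board and opened the fingers in fractions of a millimetre until it settled flat. That left it about 12 mm off centre, so I gripped it again, slid it to about (555, -227) mm and released it. The board's centre measured (554, -226).
- **Last checks:** The cap is flat on the board and the gripper is clear and touching nothing. The bystanders in the top view look unmoved; the arm partly covered the brush. The highest force I saw was about 26 N.
- **Uncertain or not as planned:**
  - I never measured the drive angle directly.
  - The cap was rocked, not perfectly in line with the neck, as it came off.
  - During the first release, one edge settled the last few millimetres.

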